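# Put the flat turners away in the covered utensil bin

## Robot

A 6-joint arm with a two-finger parallel gripper is mounted at the origin on the work surface. World frame = base frame: x ahead of the robot, y to its left, z up, the work surface at z = 0. Lengths are in mm, angles in rad, forces in N, time in s.
With the tool pointing down it reaches from about 350 to 875 mm from the base axis. Payload 4.2 kg.
Tool frame: the origin (TCP) lies at the very end of the fingers, on their centre line; the grasp point (between the pads) lies 19 mm behind it; z points along the fingers, y is the direction in which the jaws open and shut (so a half turn about z gives the same grasp; the last joint's range is limited). The gripper opens to 85 mm and grips with 20 to 120 N. Pads are 22 mm wide; open, the fingers measure 114 mm over their backs; the gripper's body (76 mm by 85 mm) begins 54 mm behind the grasp point. The pads swing forward as they close: fully open they stand 13 mm farther back than shut.
Start: joints at [1.593, 0.385, 0.008, 0, -1.194, -0.259], TCP at [146.589, 607.545, 231.312] pointing down, gripper open.
Joint ranges: [-3.14, 3.14], [-1.21, 2.06], [-1.07, 1.41], [-3.16, 2.05], [-2.99, -0.16], [-3.1, 3.1]. Speed limits (rad/s): [2.79, 2.79, 3.14, 3.14, 3.14, 3.14].

## Interface

Orientations are given as a unit quaternion [x, y, z, w].
In Python, from bench import read_state, get_image, camera_params, job_done gives the robot as it stands.
- The arm moves only by the tool send_rows, never from a script. Its arguments are lists of equal length, an entry for each row: "translation": the shift along the tool's x, y, z in m, a list of three; "yaw": the turn about the tool's z in degrees; "fingers": the closure in counts, from 0 (fully open) to 255 (shut). A call has 1 to 12 rows; each row is the pose to reach, as a shift and turn from the pose measured when the call began, along the tool's axes at that moment; what a row does not reach only later rows make up. A row lasts 1/10 s, in which the tool goes at most 50 mm and 8.59 degrees, less where a joint would pass 70% of its speed; a pose out of reach is approached as far as the arm can. A call with a gripper value outside its range is refused whole. The fingers move at their own pace and stop on an object; the grip force is fixed at half the most. Time passes only in rows, so rows that repeat a pose let the fingers close. It gives the time, the measured TCP pose, the force and the opening at its end, in the units of the state.
- read_state(): the state, without advancing time (a new reading comes with each control period).
- get_image(name): name is "scene" or "top" or "wrist"; returns the picture (384x512x3 uint8, blue, green, red); there is no depth.
- camera_params(name): a dict with "mtx" (3x3 intrinsics, pixels), "rvec" (rotation vector, rad) and "tvec" (3), from world to camera coordinates, as OpenCV has them; the wrist camera has in their place "tool_from_camera" (4x4, takes a point from camera to tool coordinates, whose origin is the TCP and whose axes are the flange's). Camera axes: x right, y down, z forward; pixel columns grow to the right and rows downward; lengths in mm; the calibration is good to about 2 mm. A picture is of the moment at which its call begins: read the wrist's pose just before it. camera_params takes no time and is no camera call.
- job_done(): hands the job in, once; it reports no verdict.
The state is a dict: "clock": time; "joints": joint angles; "joint_vel": joint speeds; "joint_efforts": joint torques, N m; "position": TCP position; "ee_rot": TCP orientation; "contact_force": force on the tool from outside, world axes, zero at the start; "wrist_torque": the same for the moment, N m; "gripper_width": finger opening in mm.
Only numpy, scipy, OpenCV 4.12 (cv2) and the standard library are available. Lean on these libraries where they do the work, as an engineer would, in place of code of your own. Each camera call takes 0.05 s, during which the arm holds its last target.

## Task

Service is over: put every flat steel turner lying on the butcher block away in the utensil station: slide its cover fully back, lay the turners flat in the bin with all their handles to the front (the robot's side), then slide the cover fully shut. Do not pry the turners up off the oiled wood with the fingertips: press on each one and draw it out until its handle juts over the block's front edge, take it by the handle there and only then lift it. Leave the sauce bottle, shaker, tongs and carry-out boxes where they are.

Things in the scene. Friction and masses are not known exactly. Their poses are not given: they have to be found in the camera images.
- block: butcher block, light wood, fixed, 320 (x) x 450 (y) mm, its top 55 mm above the counter, with a rim 12 mm wide and 12 mm high on its back and sides but none in front. A 40 mm thick slab on four 15 mm rubber feet set in from the edges. Origin: centre of its underside, on the counter. Its own -x side is the front edge, which faces the robot, with nothing in front of it.
- block_edge (a point): middle of the upper front edge of the butcher block, 160 mm from its centre along its -x, at the height of its top.
- turner0: flat steel turner, 0.15 kg, 200 mm long, 3 mm thick: handle 34 mm wide (x -100 to +25 mm, round end) and slotted blade 60 mm wide (x +22 to +100 mm). Origin: underside at mid-length; +x to the blade, z up; centre of mass at x = +12 mm. Slides easily on the block under closed fingertips pressed on it (10 to 15 N). Three or four are present, flat on the block, handles roughly to its front edge; None if absent.
- turner1: flat steel turner, 0.15 kg, 200 mm long, 3 mm thick: handle 34 mm wide (x -100 to +25 mm, round end) and slotted blade 60 mm wide (x +22 to +100 mm). Origin: underside at mid-length; +x to the blade, z up; centre of mass at x = +12 mm. Slides easily on the block under closed fingertips pressed on it (10 to 15 N). Three or four are present, flat on the block, handles roughly to its front edge; None if absent.
- turner2: flat steel turner, 0.15 kg, 200 mm long, 3 mm thick: handle 34 mm wide (x -100 to +25 mm, round end) and slotted blade 60 mm wide (x +22 to +100 mm). Origin: underside at mid-length; +x to the blade, z up; centre of mass at x = +12 mm. Slides easily on the block under closed fingertips pressed on it (10 to 15 N). Three or four are present, flat on the block, handles roughly to its front edge; None if absent.
- turner3: flat steel turner, 0.15 kg, 200 mm long, 3 mm thick: handle 34 mm wide (x -100 to +25 mm, round end) and slotted blade 60 mm wide (x +22 to +100 mm). Origin: underside at mid-length; +x to the blade, z up; centre of mass at x = +12 mm. Slides easily on the block under closed fingertips pressed on it (10 to 15 N). Three or four are present, flat on the block, handles roughly to its front edge; None if absent.
- turner0_handle (a point): the handle end of turner0, on its centre line, 100 mm from its origin along its -x, at half thickness.
- turner1_handle (a point): the handle end of turner1, on its centre line, 100 mm from its origin along its -x, at half thickness.
- turner2_handle (a point): the handle end of turner2, on its centre line, 100 mm from its origin along its -x, at half thickness.
- turner3_handle (a point): the handle end of turner3, on its centre line, 100 mm from its origin along its -x, at half thickness.
- station: utensil station, steel, fixed, 252 (x) x 296 (y) x 81 mm high. Origin: centre of its underside, on the counter; -x is its front, to the robot. Its -y half is the open bin: inside x -120 to +120, y -142 to -6 mm, floor 6 mm above the counter, rim 70 mm high (front and back 81 mm: the cover rails). Its +y half is a closed housing 70 mm high, over which the cover slides back.
- cover (a joint): flat cover of the station, 238 x 142 x 4 mm, top 75 mm above the counter; slides level along the station's y: 0 m = fully shut over the bin, 0.145 m = fully back over the housing (to +y). Starts shut or up to 30 mm open. About 1.5 N of friction, no spring; stays where it is left.
- cover_handle (a point): middle of the cover's handle: a black round bar 12 mm thick and 90 mm long along the station's x, on a post at each end, over the middle of the cover; its centre line is 109 mm above the counter, 34 mm above the cover's top. Moves with the cover.
- sauce: white sauce bottle with a red cap, 60 mm across and 170 mm high, standing behind the station. Origin: centre of its underside. Leave alone.
- shaker: steel shaker, 60 mm across and 92 mm high, behind the station. Origin: centre of its underside. Leave alone.
- tongs: serving tongs with yellow tips, 220 mm long, 96 mm wide at the tips and 22 mm high, lying on the counter left of the station (+y). Origin: near the middle, on the counter. Leave alone.
- boxes: stack of three white carry-out boxes, 205 x 195 x 150 mm high, right of the block (-y). Origin: centre of its underside. Leave alone.
Not all that is in view belongs to the job. Leave any red or turquoise look-alike of the turner1 alone.

How it is judged (in metres and radians):
On the way, in this order (a step that is already met when the one before it is completed fails the run):
1. the cover is slid fully back, off the bin (value of joint cover above 0.125 m), for 0.2 s.
2. every turner present lies flat in the bin, handle to the front (x of turner0 in the frame of station between -0.03 and 0.03 m and y of turner0 in the frame of station between -0.13 and -0.018 m and z of turner0 in the frame of station between 0 and 0.03 m and angle between each of turner0, turner1, turner2, turner3's own z axis and vertical below 0.2 rad and x of each of turner0_handle, turner1_handle, turner2_handle, turner3_handle in the frame of station below -0.05 m and x of turner1 in the frame of station between -0.03 and 0.03 m and y of turner1 in the frame of station between -0.13 and -0.018 m and z of turner1 in the frame of station between 0 and 0.03 m and x of turner2 in the frame of station between -0.03 and 0.03 m and y of turner2 in the frame of station between -0.13 and -0.018 m and z of turner2 in the frame of station between 0 and 0.03 m and x of turner3 in the frame of station between -0.03 and 0.03 m and y of turner3 in the frame of station between -0.13 and -0.018 m and z of turner3 in the frame of station between 0 and 0.03 m), for 0.3 s.
At the end, for the whole second after the job is handed in: Every turner present rests free and still in the bin: origin within 30 mm of the station's x = 0, at y -130 to -18 mm, under 30 mm above the counter, tilted under 0.2 rad, handle end more than 50 mm to the front; and the cover is shut to within 6 mm (all of step 2 and linear speed of each of turner0, turner1, turner2, turner3 below 0.02 m/s and contact force between each of turner0, turner1, turner2, turner3 and the fingers below 0.1 N and value of joint cover below 0.006 m); the robot touches nothing.
It fails at once if the sauce bottle, shaker, tongs or carry-out boxes are disturbed (moved more than 30 mm) (distance of any of sauce, shaker, tongs, boxes from where it was at the start of the episode above 0.03 m).
It fails at once if a turner is lifted off the block without its handle drawn out over the front edge (raised 20 to 45 mm above the block's top with its handle end less than 15 mm past that edge) ((z of turner0 in the frame of block between 0.075 and 0.1 m and x of turner0_handle in the frame of block above -0.175 m and x of turner0 in the frame of block below 0.16 m and y of turner0 in the frame of block between -0.225 and 0.225 m) or (z of turner1 in the frame of block between 0.075 and 0.1 m and x of turner1_handle in the frame of block above -0.175 m and x of turner1 in the frame of block below 0.16 m and y of turner1 in the frame of block between -0.225 and 0.225 m) or (z of turner2 in the frame of block between 0.075 and 0.1 m and x of turner2_handle in the frame of block above -0.175 m and x of turner2 in the frame of block below 0.16 m and y of turner2 in the frame of block between -0.225 and 0.225 m) or (z of turner3 in the frame of block between 0.075 and 0.1 m and x of turner3_handle in the frame of block above -0.175 m and x of turner3 in the frame of block below 0.16 m and y of turner3 in the frame of block between -0.225 and 0.225 m)).
Of turner0, turner1, turner2, turner3 only 3 to 4 are there at a start; the rules pass over those that are not, and their reading is None.
At some moment in a run one of turner0, turner1, turner2, turner3 may be knocked a few centimetres aside while the robot is not near it.
It also fails if it takes over 210 s, if anything falls off the work surface, if the arm or the gripper's body presses on something with over 40 N, if the wrist force passes 120 N, or if a joint passes its speed limit or range.

## Working session

There is one attempt and no reset: what is moved stays moved. The work goes in short steps, Python scripts to look and compute and a tool call to move; the robot and the scene stay as the last step left them, time stands still between calls to the robot, and variables do not carry over. Pictures are saved under pics/ and viewed, and the job is handed in when it is done.

Besides the shell and the picture viewer there is one more tool, called after "Emit:" by a JSON object that holds its "fn" and its "kwargs". send_rows: Moves the arm, as the interface text tells. Its arguments: {"type":"object","properties":{"translation":{"type":"array","items":{"type":"array","items":{"type":"number"}}},"yaw":{"type":"array","items":{"type":"number"}},"fingers":{"type":"array","items":{"type":"number"}}},"required":["translation","yaw","fingers"]}

```bash
ls; mkdir -p pics; python3 - <<'E'
from bench import *
import cv2
print(read_state())
for n in ("scene","top","wrist"):
    cv2.imwrite(f"pics/{n}0.png",get_image(n)); print(n,camera_params(n))
E
```

```text
pics
{'clock': 0.0, 'joints': array([ 1.59260047e+00,  3.85548249e-01,  6.60680627e-03, -4.87607929e-04,
       -1.19394919e+00, -2.58587763e-01]), 'joint_vel': array([-1.23725229e-03, -1.77862984e-03,  1.99139817e-03,  7.16237563e-05,
        6.86421295e-04,  7.13719072e-04]), 'joint_efforts': array([ 2.04737808e-04, -3.92286837e+01,  1.88398772e+01,  4.18627471e+00,
       -4.72244763e-03, -4.08269642e-06]), 'position': array([146.4657128 , 607.00180237, 230.22081679]), 'ee_rot': array([ 9.92988673e-01, -1.18204683e-01, -7.80524608e-05,  1.06854461e-03]), 'contact_force': array([ 0.19595477, -0.15007004,  0.19011885]), 'wrist_torque': array([ 0.01737654,  0.01447291, -0.00425   ]), 'gripper_width': 85.12644620524976}
scene {'mtx': array([[484.2886297 ,   0.        , 263.69670314],
       [  0.        , 484.2886297 , 186.017441  ],
       [  0.        ,   0.        ,   1.        ]]), 'rvec': array([ 1.52258127,  2.20229487, -0.72468903]), 'tvec': array([ 168.79002056, -320.53393469, 1951.98896813])}
top {'mtx': array([[450.23597883,   0.        , 263.90812967],
       [  0.        , 450.23597883, 193.74202167],
       [  0.        ,   0.        ,   1.        ]]), 'rvec': array([ 2.14378714, -2.16118217,  0.1208252 ]), 'tvec': array([  26.9915909 ,  532.66350426, 1648.4456751 ])}
wrist {'mtx': array([[267.23780203,   0.        , 251.3847955 ],
       [  0.        , 267.23780203, 191.330923  ],
       [  0.        ,   0.        ,   1.        ]]), 'tool_from_camera': array([[-7.39422454e-04, -9.58595889e-01, -2.84768986e-01,
         7.35267747e+01],
       [ 9.99999683e-01, -7.92784352e-04,  7.21202162e-05,
        -9.12829011e-01],
       [-2.94894538e-04, -2.84768842e-01,  9.58596171e-01,
        -1.43074010e+02],
       [ 0.00000000e+00,  0.00000000e+00,  0.00000000e+00,
         1.00000000e+00]])}
```

View pics/scene0.png

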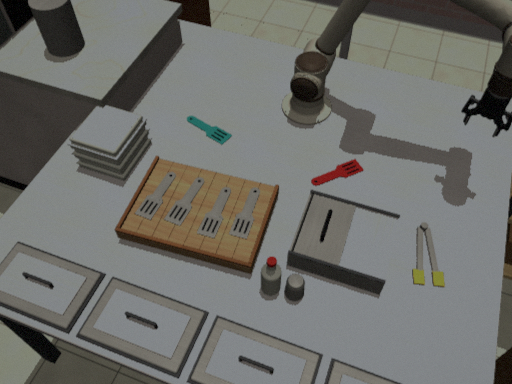

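View pics/top0.png

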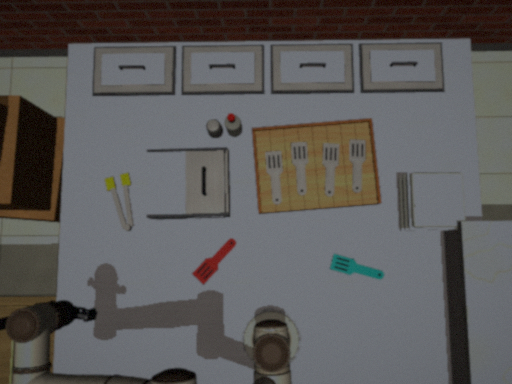

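View pics/wrist0.png

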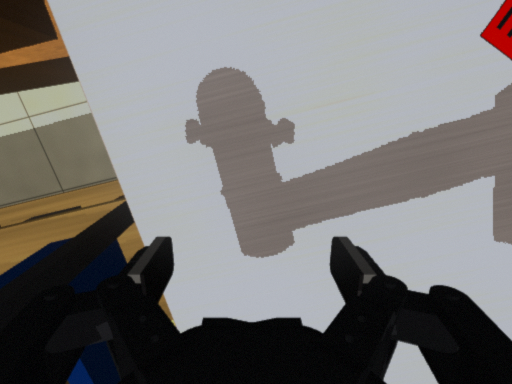

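The views show four steel turners on the block (top px ~(275,177), (300,167), (330,168), (357,165)). The red one at (213,262) and the turquoise one at (357,267) lie on the counter and are decoys. The cover handle is at about (205,181).

```bash
cat > h.py <<'E'
import numpy as np, cv2
from bench import *
from scipy.spatial.transform import Rotation as R
def cam(n, st=None):
    p=camera_params(n); K=p["mtx"]
    if n=="wrist":
        T=p["tool_from_camera"]; Rw=R.from_quat(st["ee_rot"]).as_matrix()
        Rc=Rw@T[:3,:3]; c=Rw@T[:3,3]+st["position"]; return K,Rc.T,c
    M=cv2.Rodrigues(p["rvec"])[0]; return K,M,-M.T@p["tvec"]
def rays(C,px):
    K,M,c=C; px=np.atleast_2d(px).astype(float)
    d=np.c_[px,np.ones(len(px))]@np.linalg.inv(K).T@M
    return c,d/np.linalg.norm(d,axis=1)[:,None]
def onz(C,px,z):
    c,d=rays(C,px); return c+d*((z-c[2])/d[:,2])[:,None]
def proj(C,P):
    K,M,c=C; q=(np.atleast_2d(P)-c)@M.T@K.T; return q[:,:2]/q[:,2:]
def tri(C1,p1,C2,p2):
    c1,d1=rays(C1,p1); c2,d2=rays(C2,p2); A=np.c_[d1[0],-d2[0]]
    t=np.linalg.lstsq(A,c2-c1,rcond=None)[0]; a=c1+t[0]*d1[0]; b=c2+t[1]*d2[0]
    return (a+b)/2,np.linalg.norm(a-b)
E
python3 - <<'E'
from h import *
t=cv2.imread("pics/top0.png"); s=cv2.imread("pics/scene0.png")
cv2.imwrite("pics/tc.png",cv2.resize(t[105:225,140:390],None,fx=3.2,fy=3.2,interpolation=cv2.INTER_CUBIC))
cv2.imwrite("pics/sc.png",cv2.resize(s[145:295,110:410],None,fx=2.66,fy=2.66,interpolation=cv2.INTER_CUBIC))
print(cam("top")[2],cam("scene")[2])
E
```

```text
[ 325.95516022    4.73539213 1701.63536285] [1397.66637249  330.88017392 1370.59841958]
```

View pics/tc.png

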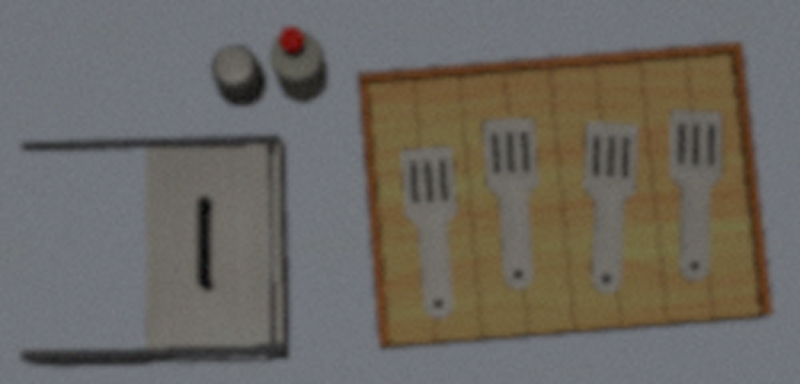

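View pics/sc.png

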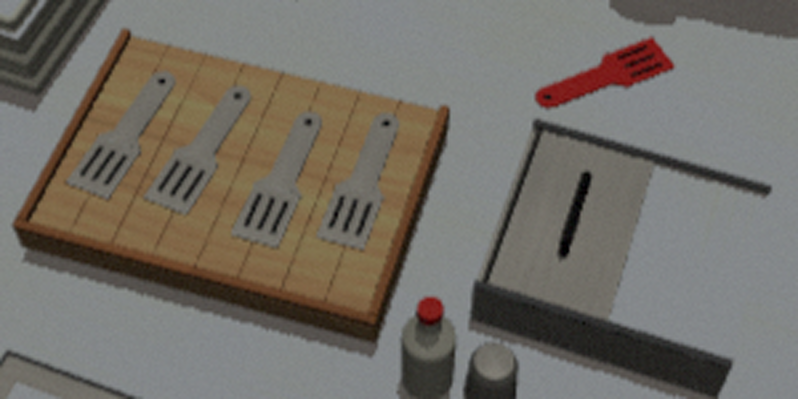

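```bash
cat > seg.py <<'E'
from h import *
def boxmask(im):
    hsv=cv2.cvtColor(cv2.GaussianBlur(im,(3,3),0),cv2.COLOR_BGR2HSV)
    w=((hsv[...,0]<30)&(hsv[...,1]>60)&(hsv[...,2]>40)).astype(np.uint8)*255
    w[:, :]=w
    return hsv,w
def turners(im,roi,C,ztop=58.):
    x0,y0,x1,y1=roi; sub=im[y0:y1,x0:x1]
    hsv,w=boxmask(sub)
    w=cv2.morphologyEx(w,cv2.MORPH_OPEN,np.ones((3,3)))
    cs,_=cv2.findContours(w,cv2.RETR_EXTERNAL,cv2.CHAIN_APPROX_NONE)
    c=max(cs,key=cv2.contourArea); hull=cv2.convexHull(c)
    inside=np.zeros(w.shape,np.uint8); cv2.fillPoly(inside,[hull],255)
    inside=cv2.erode(inside,np.ones((5,5)))
    m=((hsv[...,1]<70)&(inside>0)).astype(np.uint8)*255
    m=cv2.morphologyEx(m,cv2.MORPH_CLOSE,np.ones((5,5)))
    cs,_=cv2.findContours(m,cv2.RETR_EXTERNAL,cv2.CHAIN_APPROX_NONE)
    out=[]
    for k in cs:
        if cv2.contourArea(k)<250: continue
        mm=np.zeros(w.shape,np.uint8); cv2.drawContours(mm,[k],-1,255,-1)
        ys,xs=np.nonzero(mm); P=onz(C,np.c_[xs+x0,ys+y0],ztop)[:,:2]
        mu=P.mean(0); u=np.linalg.svd(P-mu,full_matrices=False)[2][0]
        if u[0]<0:u=-u
        a=(P-mu)@u
        out.append((mu,u,a.min(),a.max(),k+[x0,y0]))
    return hull+[x0,y0],m,out
E
python3 - <<'E'
from seg import *
for n,roi in (("top",(235,105,390,225)),("scene",(105,145,290,280))):
    im=cv2.imread(f"pics/{n}0.png"); C=cam(n)
    hull,m,out=turners(im,roi,C)
    print(n,m.shape,len(out))
    r=cv2.approxPolyDP(hull,6,True)[:,0]; print("hull",r.tolist()); print(onz(C,r,55).round(0).tolist())
    for mu,u,a,b,k in out: print(mu.round(1),np.degrees(np.arctan2(u[1],u[0])).round(1),round(a,1),round(b,1),"h",(mu+a*u).round(1),"tip",(mu+b*u).round(1), k.reshape(-1,2).mean(0).round())
    # cover handle
    x0,y0,x1,y1=(180,150,228,215) if n=="top" else (310,200,345,250)
    g=im[y0:y1,x0:x1].max(2); ys,xs=np.nonzero(g<45); print("handle",len(xs),xs.mean()+x0,ys.mean()+y0,xs.min()+x0,xs.max()+x0,ys.min()+y0,ys.max()+y0)
    ys0,xs0=ys,xs
E
```

```text
top (120, 155) 4
hull [[371, 119], [380, 202], [259, 212], [253, 128]]
[[809.0, -381.0, 55.0], [496.0, -403.0, 55.0], [463.0, 41.0, 55.0], [779.0, 62.0, 55.0]]
[605.4 -17.7] 3.9 -114.3 85.3 h [491.4 -25.4] tip [690.6 -11.9] [275. 175.]
[ 632.8 -222.9] -3.3 -113.8 85.8 h [ 519.1 -216.4] tip [ 718.4 -227.8] [330. 167.]
[ 638.7 -111.6] 2.8 -115.0 85.6 h [ 523.9 -117.1] tip [ 724.2 -107.5] [300. 166.]
[ 646.1 -322.6] -2.4 -113.1 85.8 h [ 533.1 -317.8] tip [ 731.9 -326.3] [357. 164.]
handle 57 203.57894736842104 180.75438596491227 203 205 167 194
scene (135, 185) 4
hull [[155, 157], [278, 186], [250, 272], [118, 235]]
[[491.0, -408.0, 55.0], [456.0, 42.0, 55.0], [789.0, 71.0, 55.0], [817.0, -364.0, 55.0]]
[608.2 -16.8] 3.9 -118.8 81.5 h [489.7 -24.8] tip [689.5 -11.4] [246. 214.]
[ 640.9 -110.9] 2.7 -118.5 81.9 h [ 522.5 -116.5] tip [ 722.7 -107. ] [215. 213.]
[ 634.5 -222.8] -3.4 -117.2 81.6 h [ 517.5 -215.9] tip [ 716.  -227.5] [185. 202.]
[ 647.9 -322.4] -2.6 -117.4 81.9 h [ 530.6 -317.1] tip [ 729.7 -326.1] [156. 196.]
handle 119 325.47058823529414 224.3613445378151 310 341 200 241
```

```bash
python3 - <<'E'
from h import *
t=cv2.imread("pics/top0.png"); s=cv2.imread("pics/scene0.png")
res={}
for n,im,(x0,y0,x1,y1) in (("t",t,(196,160,212,202)),("s",s,(317,206,335,245))):
    g=im[y0:y1,x0:x1].max(2); m=(g<65).astype(np.uint8)
    k,l,st,ce=cv2.connectedComponentsWithStats(m); i=1+np.argmax(st[1:,4]); ys,xs=np.nonzero(l==i)
    P=np.c_[xs+x0,ys+y0].astype(float); mu=P.mean(0); u=np.linalg.svd(P-mu)[2][0]; u*=np.sign(u[1]); a=(P-mu)@u
    res[n]=(mu,mu+u*a.min(),mu+u*a.max()); print(n,len(xs),[r.round(1) for r in res[n]])
T,S=cam("top"),cam("scene")
p,e=tri(T,res["t"][0],S,res["s"][0]);print("mid",p.round(1),e.round(1))
for a,b in((1,2),(2,1)): 
    p,e=tri(T,res["t"][a],S,res["s"][b]);print(p.round(1),e.round(1))
print(onz(T,np.array(res["t"]),109).round(1),onz(S,np.array(res["s"]),109).round(1))
def big(im,r,f,name): cv2.imwrite(name,cv2.resize(im[r[1]:r[3],r[0]:r[2]],None,fx=f,fy=f,interpolation=cv2.INTER_CUBIC))
big(t,(140,140,240,225),8,"pics/ts.png"); big(s,(280,185,410,295),6,"pics/ss.png")
E
```

```text
t 108 [array([203.5, 180.6]), array([203.5, 167. ]), array([203.5, 194. ])]
s 140 [array([325.3, 225.7]), array([330.2, 209.8]), array([320.6, 241.2])]
mid [575.4 239.7  92.5] 1.5
[627.6 241.3  82.1] 2.5
[524.3 237.8 109.1] 0.8
[[572.6 238.  109. ]
 [622.3 238.6 109. ]
 [524.4 237.4 109. ]] [[586.2 240.2 109. ]
 [524.1 238.1 109. ]
 [644.  242.1 109. ]]
```

View pics/ts.png

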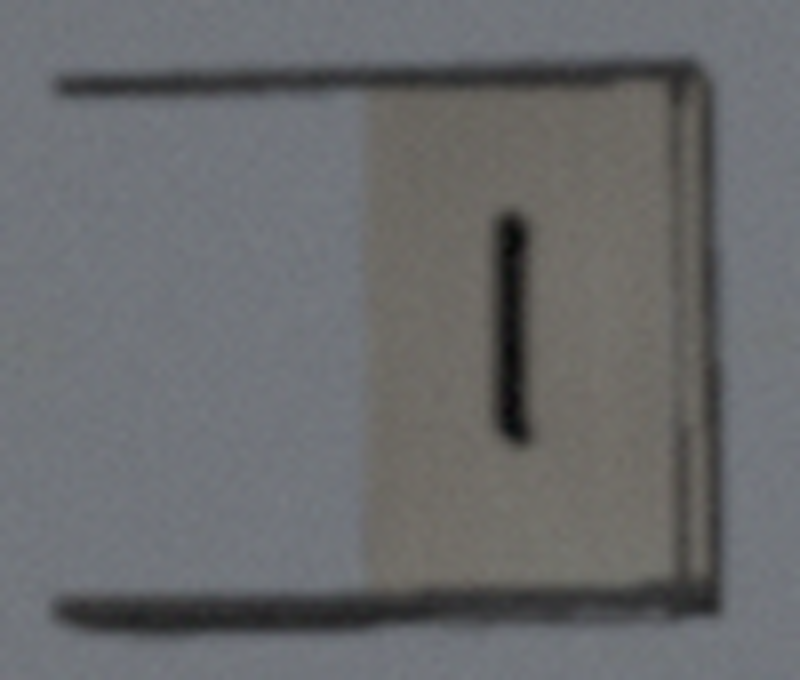

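View pics/ss.png

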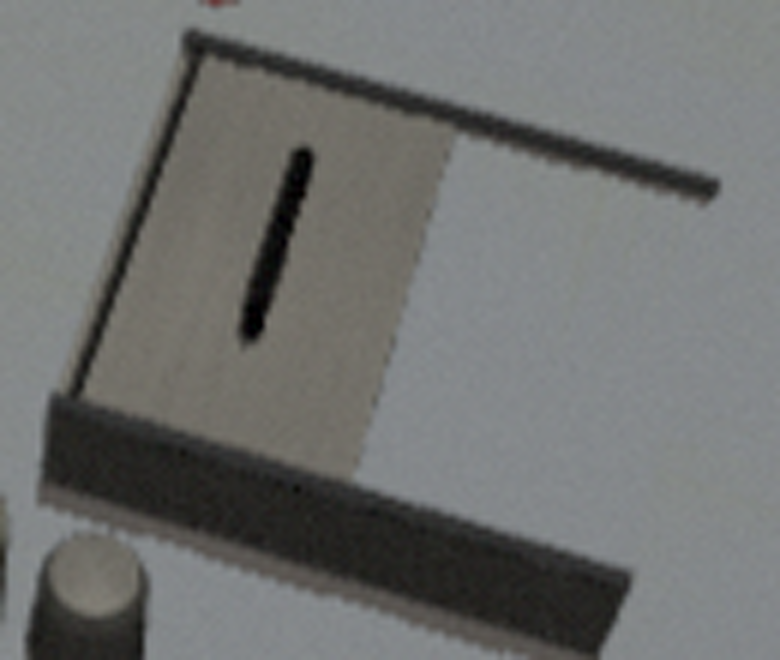

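```bash
python3 - <<'E'
from h import *
T,S=cam("top"),cam("scene")
c=lambda l,o,f:np.array(l)/f+np.array(o)-0.5+.5/f
t=c([(58,78),(695,62),(712,590),(58,598),(675,85),(683,580),(368,340),(513,215),(515,440)],(140,140),8)
s=c([(630,568),(52,395),(190,32),(718,182),(82,390),(205,55)],(280,185),6)
names="BL BR FR FL".split()
print("top",[(n,p.round(0).tolist()) for n,p in zip(names,onz(T,t[:4],81)[:,:2])])
print("scene",[(n,p.round(0).tolist()) for n,p in zip(names,onz(S,s[:4],81)[:,:2])])
print("cover R edge",onz(T,t[4:6],75).round(0).tolist(),"left edge",onz(T,t[6],75).round(0))
for i,n in enumerate(names):
    p,e=tri(T,t[i],S,s[i]); print(n,p.round(1),round(e,1))
E
```

```text
top [('BL', [696.0, 452.0]), ('BR', [700.0, 159.0]), ('FR', [457.0, 150.0]), ('FL', [456.0, 446.0])]
scene [('BL', [684.0, 451.0]), ('BR', [693.0, 158.0]), ('FR', [451.0, 156.0]), ('FL', [445.0, 448.0])]
cover R edge [[691.0, 168.0, 75.0], [462.0, 164.0, 75.0]] left edge [[573. 309.  75.]]
BL [692.1 448.9  95.8] 1.4
BR [698.  158.4  89.8] 1.2
FR [455.5 153.2  86. ] 6.8
FL [454.4 445.   92.4] 3.4
```

```bash
cat >> h.py <<'E'
def go(x,y,z,yawdeg=None):
    st=read_state(); M=R.from_quat(st["ee_rot"]).as_matrix()
    d=M.T@(np.array([x,y,z])-st["position"])/1000
    a=np.degrees(np.arctan2(M[1,0],M[0,0]))
    print("t",round(st["clock"],2),"pos",st["position"].round(1),"toolx ang",round(a,2),"tilt",M[:,2].round(3),"F",st["contact_force"].round(1),"w",round(st["gripper_width"],1))
    print("  delta",d.round(4),"yaw",None if yawdeg is None else round(-(yawdeg-a),2))
E
python3 -c "
from h import *
go(540,240,250,1)"
```

```text
t 0.15 pos [146.5 607.1 230.5] toolx ang -13.58 tilt [-0.    -0.002 -1.   ] F [-1.   0.1  0.1] w 85.7
  delta [ 0.4687  0.2645 -0.019 ] yaw -14.58
```

Emit:
{"fn": "send_rows", "kwargs": {"translation": [[0.04,0.02,-0.019],[0.08,0.045,-0.019],[0.12,0.068,-0.019],[0.16,0.09,-0.019],[0.2,0.113,-0.019],[0.24,0.136,-0.019],[0.28,0.158,-0.019],[0.32,0.18,-0.019],[0.36,0.203,-0.019],[0.4,0.226,-0.019],[0.44,0.248,-0.019],[0.469,0.264,-0.019]], "yaw": [-2,-4,-6,-8,-10,-12,-14.6,-14.6,-14.6,-14.6,-14.6,-14.6], "fingers": [0,0,0,0,0,0,0,0,0,0,0,0]}}

```text
clock: 1.35
position: [541.9, 238.3, 249.6]
ee_rot: [1.0, 0.008, -0.0, 0.001]
contact_force: [0.6, 0.7, 0.3]
gripper_width: 85.5
```

Emit:
{"fn": "send_rows", "kwargs": {"translation": [[0,0,0],[0,0,0],[0,0,0]], "yaw": [0,0,0], "fingers": [0,0,0]}}

```text
clock: 1.65
position: [541.3, 238.7, 249.4]
ee_rot: [1.0, 0.008, -0.001, 0.001]
contact_force: [-0.9, -0.2, 1.4]
gripper_width: 85.4
```

```bash
python3 -c "
from h import *
go(540,240,250,1)
st=read_state();np.savez('w1.npz',**st)
cv2.imwrite('pics/w1.png',get_image('wrist'))"
```

```text
t 1.65 pos [541.3 238.7 249.4] toolx ang 0.96 tilt [-0.001 -0.002 -1.   ] F [-0.9 -0.2  1.4] w 85.4
  delta [-0.0012 -0.0013 -0.0006] yaw -0.04
```

View pics/w1.png

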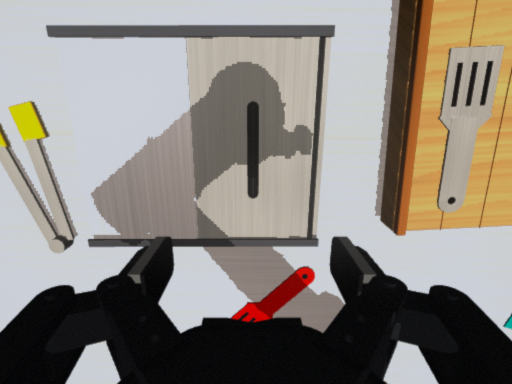

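The wrist view shows the station nearly square in the image. The bar runs (253,103)–(253,197), the back rail sits at y≈31, the front rail at y≈242, and turner0 is at the right.

```bash
python3 - <<'E'
from h import *
st=dict(np.load('w1.npz')); im=cv2.imread('pics/w1.png'); C=cam("wrist",st); T=cam("top")
g=im.max(2)
# handle bar
sub=(g[95:205,240:266]<32).astype(np.uint8); ys,xs=np.nonzero(sub); P=np.c_[xs+240,ys+95]; print("bar px",P.mean(0),P.min(0),P.max(0))
e=[(P[P[:,1]<106].mean(0)[0],P[:,1].min()),(P[P[:,1]>193].mean(0)[0],P[:,1].max())]
print("bar@109",onz(C,e,109).round(1).tolist(), onz(C,P.mean(0),109).round(1))
for e2,t in ((e[0],(203.9,166.9)),(e[1],(204.4,194.9))): print("tri bar",[np.round(v,1) for v in tri(C,e2,T,t)])
# rails corners
d=((g<90)).astype(np.uint8)
def edge(x,y0,y1,):
    col=g[y0:y1,x].astype(float); return np.nonzero(col<90)[0]+y0
for x in (60,120,180,320): r=edge(x,15,50); print("back",x,r.min(),r.max(),end=" ")
for x in (100,150,230,300): r=edge(x,225,255); print("front",x,r.min(),r.max(),end=" ")
for y in (28,31,34): r=np.nonzero(g[y,30:350]<90)[0]+30; print("backrow",y,r.min(),r.max(),end=" ")
for y in (240,243): r=np.nonzero(g[y,80:325]<90)[0]+80; print("frontrow",y,r.min(),r.max(),end=" ")
E
python3 - <<'E'
import sys; sys.path.insert(0,'.')
E
```

```text
bar px [252.32167832 129.94755245] [248 103] [257 164]
bar@109 [[623.4, 240.0, 109.0], [nan, nan, nan]] [[596.9 238.9 109. ]]
tri bar [array([624.3, 239.3,  97. ]), np.float64(1.6)]
 ** On entry to DLASCL parameter number  4 had an illegal value
 ** On entry to DLASCL parameter number  4 had an illegal value
 ** On entry to DLASCL parameter number  4 had an illegal value
 ** On entry to DLASCL parameter number  4 had an illegal value
 ** On entry to DLASCL parameter number  5 had an illegal value
 ** On entry to DLASCL parameter number  4 had an illegal value<stdin>:6: RuntimeWarning: Mean of empty slice.
  ret = um.true_divide(
Traceback (most recent call last):
  File "h.py", line 20, in tri
    t=np.linalg.lstsq(A,c2-c1,rcond=None)[0]; a=c1+t[0]*d1[0]; b=c2+t[1]*d2[0]
      ~~~~~~~~~~~~~~~^^^^^^^^^^^^^^^^^^^^
numpy.linalg.LinAlgError: SVD did not converge in Linear Least Squares
```

```bash
python3 - <<'E'
from h import *
st=dict(np.load('w1.npz')); im=cv2.imread('pics/w1.png'); C=cam("wrist",st); T=cam("top")
g=im.max(2)
sub=(g[95:205,240:266]<60).astype(np.uint8); ys,xs=np.nonzero(sub); P=np.c_[xs+240,ys+95]
e=[P[P[:,1]<108].mean(0),P[P[:,1]>190].mean(0)]; e[0][1]=P[:,1].min(); e[1][1]=P[:,1].max(); print(e)
print("bar@109",onz(C,e,109).round(1).tolist())
for e2,t in zip(e,((203.9,166.9),(204.4,194.9))): print("tri bar",[np.round(v,1) for v in tri(C,e2,T,t)])
r=lambda a,o:(np.nonzero(a<90)[0][[0,-1]]+o).tolist()
print([r(g[15:50,x],15) for x in (60,120,180,310)],[r(g[225:255,x],225) for x in (100,150,230,300)],[r(g[y,30:350],30) for y in (28,31,34)],[r(g[y,80:325],80) for y in (240,243)])
print("corners@81",onz(C,[(48.5,26),(334,25.5),(317.5,239),(89.5,239)],81).round(1).tolist())
print("cover right@75", onz(C,[(319,60),(312,220)],75).round(1).tolist(),"left",onz(C,[(187,60),(198,220)],75).round(1).tolist())
E
```

```text
[array([252.54385965, 102.        ]), array([252.41176471, 196.        ])]
bar@109 [[624.4, 239.2, 109.0], [525.2, 237.6, 109.0]]
tri bar [array([624.9, 239. ,  96.2]), np.float64(0.3)]
tri bar [array([522.2, 236.7,  98.5]), np.float64(1.8)]
[[27, 36], [27, 36], [26, 36], [26, 35]] [[239, 245], [239, 254], [238, 246], [238, 244]] [[48, 333], [48, 332], [49, 332]] [[88, 316], [89, 316]]
corners@81 [[695.8, 449.3, 81.0], [701.1, 156.7, 81.0], [459.6, 152.7, 81.0], [455.2, 445.2, 81.0]]
cover right@75 [[669.7, 167.9, 75.0], [483.3, 160.3, 75.0]] left [[667.4, 310.5, 75.0], [481.1, 306.3, 75.0]]
```

```bash
python3 -c "
from h import *
go(574,238.5,92,1)"
```

```text
t 1.7 pos [541.1 239.  249.5] toolx ang 1.0 tilt [-0.001 -0.002 -1.   ] F [0.4 0.9 0. ] w 85.2
  delta [0.033  0.0008 0.1575] yaw 0.0
```

Emit:
{"fn": "send_rows", "kwargs": {"translation": [[0.033,0.001,0.03],[0.033,0.001,0.07],[0.033,0.001,0.11],[0.033,0.001,0.14],[0.033,0.001,0.157],[0.033,0.001,0.157],[0.033,0.001,0.157],[0.033,0.001,0.157],[0.033,0.001,0.157],[0.033,0.001,0.157],[0.033,0.001,0.157],[0.033,0.001,0.157]], "yaw": [0,0,0,0,0,0,0,0,0,0,0,0], "fingers": [0,0,0,0,0,100,255,255,255,255,255,255]}}

```text
clock: 2.9
position: [574.4, 238.6, 93.9]
ee_rot: [1.0, 0.009, 0.0, 0.001]
contact_force: [-2.7, -0.2, 5.7]
gripper_width: 9.9
```

```bash
python3 -c "
from h import *
go(571,385,92,1)"
```

```text
t 2.9 pos [574.4 238.6  93.9] toolx ang 1.02 tilt [ 0.    -0.001 -1.   ] F [-2.7 -0.2  5.7] w 9.9
  delta [-0.0008 -0.1465  0.0017] yaw 0.02
```

Emit:
{"fn": "send_rows", "kwargs": {"translation": [[0,-0.02,0],[0,-0.04,0],[0,-0.06,0],[0,-0.08,0],[0,-0.1,0],[0,-0.118,0],[0,-0.132,0],[0,-0.138,0],[0,-0.138,0],[0,-0.138,0],[0,-0.138,0]], "yaw": [0,0,0,0,0,0,0,0,0,0,0], "fingers": [255,255,255,255,255,255,255,255,255,255,255]}}

```text
clock: 4.0
position: [571.9, 372.5, 93.9]
ee_rot: [1.0, 0.008, -0.001, 0.004]
contact_force: [0.8, -11.6, 6.7]
gripper_width: 10.0
```

Emit:
{"fn": "send_rows", "kwargs": {"translation": [[0,0.003,0],[0,0.003,0],[0,0.003,0],[0,0.003,0],[0,0.003,-0.04],[0,0.003,-0.08],[0,0.003,-0.12],[0,0.05,-0.14],[0,0.1,-0.156],[0,0.13,-0.156],[0,0.13,-0.156]], "yaw": [0,0,0,0,0,0,0,0,0,0,0], "fingers": [0,0,0,0,0,0,0,0,0,0,0]}}

```text
clock: 5.1
position: [574.5, 241.2, 252.9]
ee_rot: [1.0, 0.007, -0.0, 0.004]
contact_force: [-0.2, 0.4, -0.5]
gripper_width: 85.6
```

```bash
python3 -c "
from h import *
st=read_state();np.savez('w2.npz',**st)
cv2.imwrite('pics/w2.png',get_image('wrist'))
go(585,-15,200,4)"
```

```text
t 5.15 pos [574.5 242.8 252. ] toolx ang 0.83 tilt [-0.001 -0.008 -1.   ] F [-1.1 -0.2  0.4] w 85.3
  delta [0.0068 0.2576 0.0539] yaw -3.17
```

View pics/w2.png

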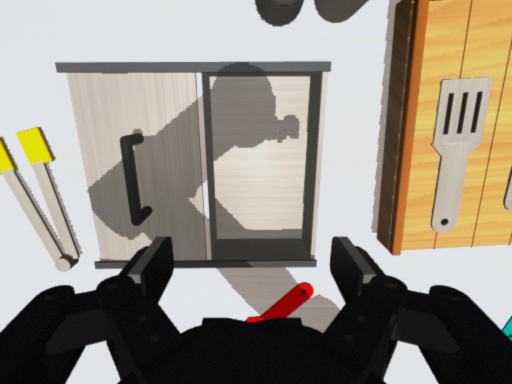

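The cover is fully back. The bin is open at px (207–315, 75–258) and the bar sits at (130,180) over the housing. Next is turner0.

```bash
python3 -c "
from h import *
C=cam('wrist',dict(np.load('w2.npz')))
print(onz(C,[(210,170),(318,170)],70).round(1).tolist())
go(595,-18,110,4)"
```

```text
[[578.3, 291.9, 70.0], [579.8, 157.6, 70.0]]
t 5.15 pos [574.5 242.8 252. ] toolx ang 0.83 tilt [-0.001 -0.008 -1.   ] F [-1.1 -0.2  0.4] w 85.3
  delta [0.0169 0.26   0.1439] yaw -3.17
```

Emit:
{"fn": "send_rows", "kwargs": {"translation": [[0.002,0.04,0],[0.004,0.08,0],[0.008,0.12,0],[0.01,0.16,0.02],[0.013,0.2,0.05],[0.017,0.24,0.09],[0.017,0.26,0.13],[0.017,0.26,0.144],[0.017,0.26,0.144],[0.017,0.26,0.144],[0.017,0.26,0.144]], "yaw": [0,-1,-2,-3.2,-3.2,-3.2,-3.2,-3.2,-3.2,-3.2,-3.2], "fingers": [255,255,255,255,255,255,255,255,255,255,255]}}

```text
clock: 6.25
position: [596.7, -16.6, 111.5]
ee_rot: [0.999, 0.036, 0.001, 0.004]
contact_force: [0.2, -0.0, 0.8]
gripper_width: -0.1
```

```bash
python3 -c "
from h import *
st=read_state();np.savez('w3.npz',**st)
cv2.imwrite('pics/w3.png',get_image('wrist'))
go(595,-18,64,4)"
```

```text
t 6.3 pos [596.5 -16.6 111.6] toolx ang 4.14 tilt [ 0.002 -0.007 -1.   ] F [-0.   0.8 -0.1] w -0.1
  delta [-0.0017  0.0009  0.0476] yaw 0.14
```

View pics/w3.png

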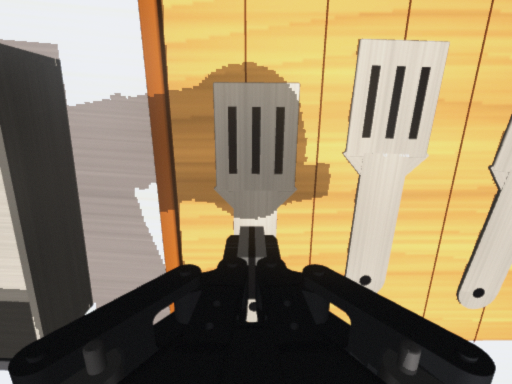

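The closed fingers are over turner0's neck, with its blade at (214–299, 83–190).

```bash
python3 -c "
from h import *
A=cam('wrist',dict(np.load('w2.npz')));B=cam('wrist',dict(np.load('w3.npz')))
print(tri(A,(441,81),B,(214,83)),tri(A,(492,78),B,(299,83)))"
```

```text
(array([686.92879687,  16.05709475,  55.42281821]), np.float64(1.4247490219137344)) (array([690.89073226, -42.46369842,  57.39732793]), np.float64(1.5930631496507008))
```

Emit:
{"fn": "send_rows", "kwargs": {"translation": [[0,0,0.02],[0,0,0.04],[0,0,0.047],[0,0,0.05],[0,0,0.052],[0,0,0.053]], "yaw": [0,0,0,0,0,0], "fingers": [255,255,255,255,255,255]}}

```text
clock: 6.9
position: [597.3, -16.8, 59.5]
ee_rot: [0.999, 0.036, 0.002, 0.003]
contact_force: [0.2, -0.1, 0.3]
gripper_width: 0.1
```

Emit:
{"fn": "send_rows", "kwargs": {"translation": [[0,0,0.002],[0,0,0.003],[0,0,0.004]], "yaw": [0,0,0], "fingers": [255,255,255]}}

```text
clock: 7.2
position: [598.0, -16.7, 58.1]
ee_rot: [0.999, 0.037, 0.003, 0.004]
contact_force: [-5.6, 2.2, 16.0]
gripper_width: -0.0
```

Emit:
{"fn": "send_rows", "kwargs": {"translation": [[-0.005,0,0.002],[-0.015,0,0.002],[-0.03,0,0.002],[-0.045,0,0.002],[-0.06,0,0.002],[-0.075,0,0.002],[-0.085,0,0.002],[-0.092,0,0.002],[-0.092,0,0.002]], "yaw": [0,0,0,0,0,0,0,0,0], "fingers": [255,255,255,255,255,255,255,255,255]}}

```text
clock: 8.1
position: [508.1, -23.0, 58.1]
ee_rot: [0.999, 0.037, 0.006, 0.003]
contact_force: [-0.5, 1.6, 11.5]
gripper_width: 0.0
```

Emit:
{"fn": "send_rows", "kwargs": {"translation": [[0,0,-0.02],[0,0,-0.06],[-0.04,0,-0.1],[-0.08,0,-0.14],[-0.11,0,-0.16],[-0.11,0,-0.16],[-0.11,0,-0.16],[-0.11,0,-0.16]], "yaw": [0,0,0,0,0,0,0,0], "fingers": [255,255,200,150,130,120,120,120]}}

```text
clock: 8.9
position: [396.1, -30.3, 215.9]
ee_rot: [0.999, 0.037, 0.005, 0.003]
contact_force: [-0.5, 0.4, -0.5]
gripper_width: 44.7
```

```bash
python3 -c "
from h import *
st=read_state();np.savez('w4.npz',**st)
cv2.imwrite('pics/w4.png',get_image('wrist'))
go(440,-25,100,4)"
```

```text
t 8.95 pos [396.3 -30.3 215.6] toolx ang 4.28 tilt [ 0.01  -0.007 -1.   ] F [ 0.7 -0.2 -0.3] w 45.4
  delta [ 0.0429 -0.0029  0.116 ] yaw 0.28
```

View pics/w4.png

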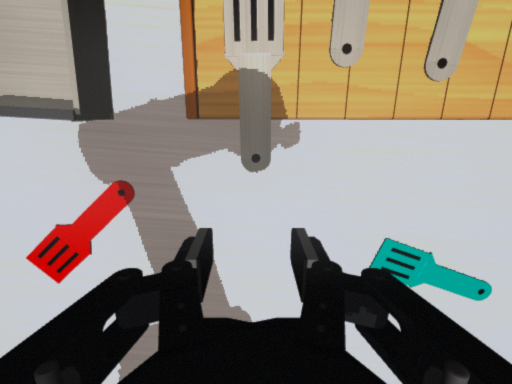

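Turner0 is drawn out: its handle end is at (256,171), well past the block edge at y≈119.

```bash
cat >> h.py <<'E'
def hnd(st,end,neckL,neckR,z=58):
    C=cam('wrist',st); e=onz(C,end,z)[0,:2]; m=onz(C,[neckL,neckR],z)[:,:2].mean(0)
    u=(m-e)/np.linalg.norm(m-e); print("end",e.round(1),"ang",np.degrees(np.arctan2(u[1],u[0])).round(2),"grasp@-65",(e+35*u).round(1),"origin",(e+100*u).round(1)); return e,u
E
python3 -c "
from h import *
st=dict(np.load('w4.npz'))
hnd(st,(256,171),(239,70),(271,70))
print(onz(cam('wrist',st),[(200,119),(400,119)],55))
g=cv2.imread('pics/w4.png');
for r in (75,100,125,150): print(r,g[r,225:285].max(1).tolist())
"
```

```text
end [406.8 -35.5] ang 5.07 grasp@-65 [441.7 -32.4] origin [506.4 -26.6]
[[ 459.76993362   30.40282081   55.        ]
 [ 476.06728187 -189.72861175   55.        ]]
75 [136, 137, 134, 136, 134, 136, 135, 136, 136, 134, 136, 136, 133, 124, 115, 115, 117, 114, 116, 116, 119, 116, 116, 119, 122, 119, 116, 119, 120, 123, 121, 120, 119, 120, 123, 121, 122, 119, 118, 119, 118, 120, 138, 193, 198, 199, 198, 199, 200, 202, 201, 202, 200, 201, 201, 201, 201, 201, 201, 198]
100 [130, 130, 132, 132, 130, 131, 132, 129, 131, 131, 130, 129, 130, 129, 113, 108, 109, 110, 111, 109, 112, 112, 111, 113, 113, 114, 113, 114, 112, 114, 115, 116, 114, 112, 117, 117, 114, 116, 112, 115, 113, 113, 110, 114, 111, 116, 129, 135, 134, 137, 138, 136, 135, 137, 136, 136, 137, 144, 156, 196]
125 [133, 130, 132, 131, 130, 131, 133, 132, 132, 131, 132, 131, 132, 131, 127, 107, 103, 109, 108, 107, 106, 105, 109, 108, 108, 109, 110, 109, 112, 110, 110, 110, 110, 112, 110, 111, 111, 110, 108, 109, 109, 106, 106, 107, 109, 115, 134, 135, 135, 136, 136, 136, 137, 139, 150, 196, 206, 208, 207, 204]
150 [202, 200, 189, 140, 135, 134, 133, 135, 134, 131, 133, 132, 133, 132, 131, 122, 111, 110, 108, 109, 107, 110, 109, 109, 106, 106, 108, 111, 110, 110, 109, 111, 110, 110, 109, 111, 110, 110, 109, 107, 109, 109, 106, 109, 107, 114, 150, 196, 202, 207, 208, 207, 208, 208, 209, 209, 209, 210, 209, 209]
```

```bash
python3 -c "
from h import *
go(435,-32,46,4.5)"
```

```text
t 8.95 pos [396.3 -30.3 215.6] toolx ang 4.28 tilt [ 0.01  -0.007 -1.   ] F [ 0.7 -0.2 -0.3] w 45.4
  delta [0.0369 0.0033 0.17  ] yaw -0.22
```

Emit:
{"fn": "send_rows", "kwargs": {"translation": [[0.037,0.003,0.04],[0.037,0.003,0.08],[0.037,0.003,0.12],[0.037,0.003,0.15],[0.037,0.003,0.165],[0.037,0.003,0.17],[0.037,0.003,0.17],[0.037,0.003,0.17]], "yaw": [0,0,0,0,0,0,0,0], "fingers": [100,100,100,100,100,100,100,100]}}

```text
clock: 9.75
position: [435.8, -31.6, 46.1]
ee_rot: [0.999, 0.037, 0.005, 0.004]
contact_force: [0.8, -0.5, -0.7]
gripper_width: 52.3
```

Emit:
{"fn": "send_rows", "kwargs": {"translation": [[0,0,0],[0,0,0],[0,0,0],[0,0,0],[0,0,0]], "yaw": [0,0,0,0,0], "fingers": [255,255,255,255,255]}}

```text
clock: 10.25
position: [436.6, -31.4, 46.8]
ee_rot: [0.999, 0.038, 0.006, 0.003]
contact_force: [0.3, 0.1, 4.6]
gripper_width: 31.7
```

```bash
python3 -c "
from h import *
go(435,-32,80,4.5)
cv2.imwrite('pics/w5.png',get_image('wrist'))"
```

```text
t 10.25 pos [436.6 -31.4  46.8] toolx ang 4.31 tilt [ 0.012 -0.006 -1.   ] F [0.3 0.1 4.6] w 31.7
  delta [-0.0013  0.0007 -0.0332] yaw -0.19
```

View pics/w5.png

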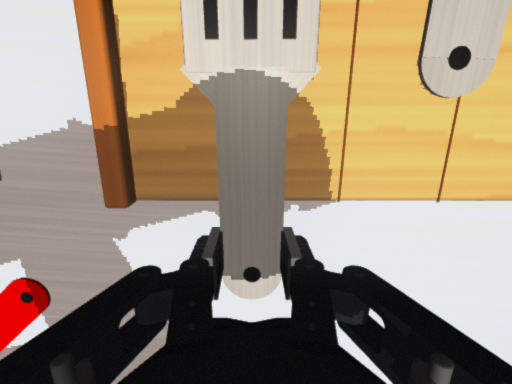

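Emit:
{"fn": "send_rows", "kwargs": {"translation": [[0,0,-0.01],[0,0,-0.03],[0,0,-0.06],[0,0,-0.09],[0,0,-0.12],[0,0,-0.14],[0,0,-0.14],[0,0,-0.14]], "yaw": [0,0,0,0,0,0,0,0], "fingers": [255,255,255,255,255,255,255,255]}}

```text
clock: 11.1
position: [433.8, -30.6, 186.3]
ee_rot: [0.999, 0.037, 0.005, 0.003]
contact_force: [-0.2, -0.3, -1.8]
gripper_width: 31.3
```

```bash
python3 -c "
from h import *
go(507,226,185,0.5)
st=read_state();np.savez('w6.npz',**st)
cv2.imwrite('pics/w6.png',get_image('wrist'))"
```

```text
t 11.1 pos [433.8 -30.6 186.3] toolx ang 4.28 tilt [ 0.011 -0.006 -1.   ] F [-0.2 -0.3 -1.8] w 31.3
  delta [ 0.0921 -0.2504  0.0006] yaw 3.78
```

View pics/w6.png

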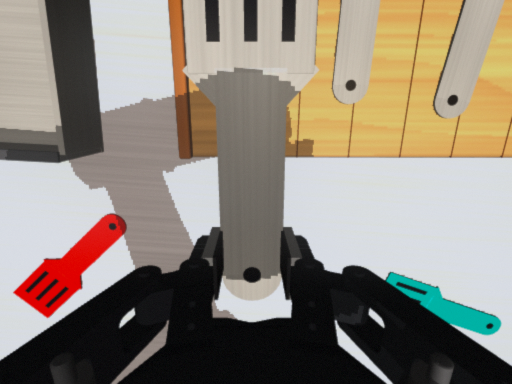

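Emit:
{"fn": "send_rows", "kwargs": {"translation": [[0.015,-0.03,0],[0.03,-0.07,0],[0.045,-0.11,0],[0.06,-0.15,0],[0.075,-0.19,0],[0.09,-0.23,0],[0.092,-0.25,0],[0.092,-0.25,0],[0.092,-0.25,0],[0.092,-0.25,0]], "yaw": [0,1,2,3,3.8,3.8,3.8,3.8,3.8,3.8], "fingers": [255,255,255,255,255,255,255,255,255,255]}}

```text
clock: 12.15
position: [505.9, 224.1, 184.0]
ee_rot: [1.0, 0.004, 0.004, 0.004]
contact_force: [-0.4, 0.2, -0.9]
gripper_width: 31.5
```

```bash
python3 -c "
from h import *
go(507,226,20,0.5)
st=read_state();np.savez('w7.npz',**st)
cv2.imwrite('pics/w7.png',get_image('wrist'))"
```

```text
t 12.15 pos [505.9 224.1 184. ] toolx ang 0.42 tilt [ 0.008 -0.008 -1.   ] F [-0.4  0.2 -0.9] w 31.5
  delta [-1.00e-04 -3.10e-03  1.64e-01] yaw -0.08
```

View pics/w7.png

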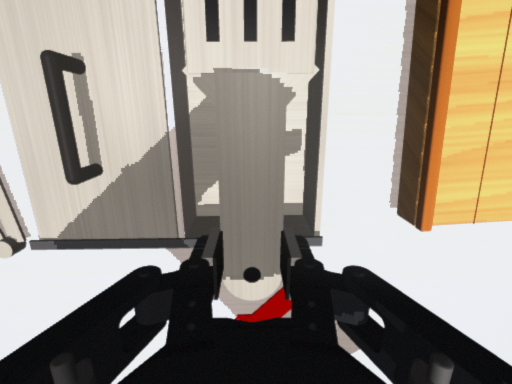

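```bash
python3 -c "
from h import *
C=cam('wrist',dict(np.load('w7.npz')))
print(onz(C,[(100,238),(100,249),(190,238)],81).round(1).tolist(),onz(C,[(187,200),(310,200)],70).round(1).tolist())"
```

```text
[[457.7, 376.0, 81.0], [445.4, 377.9, 81.0], [458.0, 285.6, 81.0]] [[494.7, 288.9, 70.0], [495.2, 164.3, 70.0]]
```

Emit:
{"fn": "send_rows", "kwargs": {"translation": [[0,-0.002,0.03],[0,-0.002,0.07],[0,-0.002,0.11],[0,-0.002,0.14],[0,-0.002,0.16],[0,-0.002,0.17],[0,-0.002,0.171],[0,-0.002,0.171],[0,-0.002,0.171]], "yaw": [0,0,0,0,0,0,0,0,0], "fingers": [255,255,255,255,255,255,255,255,255]}}

```text
clock: 13.1
position: [508.4, 225.4, 14.8]
ee_rot: [1.0, 0.004, 0.005, 0.003]
contact_force: [-0.6, 0.4, -0.9]
gripper_width: 31.5
```

Emit:
{"fn": "send_rows", "kwargs": {"translation": [[0,0,0.003],[0,0,0.006],[0,0,0.007],[0,0,0.007]], "yaw": [0,0,0,0], "fingers": [255,255,255,255]}}

```text
clock: 13.5
position: [508.3, 225.3, 7.7]
ee_rot: [1.0, 0.004, 0.005, 0.003]
contact_force: [-0.1, -0.3, -1.1]
gripper_width: 31.4
```

Emit:
{"fn": "send_rows", "kwargs": {"translation": [[0,0,0],[0,0,0],[0,0,0],[0,0,-0.02],[0,0,-0.06],[0,0,-0.1],[0,0,-0.14],[0,0,-0.18],[0,0.05,-0.22],[0,0.09,-0.23],[0,0.09,-0.23],[0,0.09,-0.23]], "yaw": [0,0,0,0,0,0,0,0,0,0,0,0], "fingers": [110,110,110,110,110,110,110,110,110,110,110,110]}}

```text
clock: 14.7
position: [506.7, 135.6, 239.1]
ee_rot: [1.0, 0.002, 0.006, 0.002]
contact_force: [-1.0, 0.7, -0.4]
gripper_width: 48.5
```

```bash
python3 -c "
from h import *
st=read_state();np.savez('w8.npz',**st)
cv2.imwrite('pics/w8.png',get_image('wrist'))
t=get_image('top'); cv2.imwrite('pics/t8.png',t)
from seg import *
_,m,o=turners(t,(235,105,390,225),cam('top'))
for mu,u,a,b,k in o: print(mu.round(1),np.degrees(np.arctan2(u[1],u[0])).round(1),round(b-a),'h',(mu+a*u).round(1),'orig',(mu+(a+100)*u).round(1))
go(620,-110,110,3)
"
```

```text
[ 632.7 -222.8] -3.2 200 h [ 519.1 -216.5] orig [ 619.  -222.1]
[ 638.8 -111.7] 2.9 201 h [ 523.9 -117.4] orig [ 623.7 -112.4]
[ 646.3 -322.5] -2.5 199 h [ 533.  -317.7] orig [ 632.9 -322. ]
t 14.8 pos [506.4 136.8 237.6] toolx ang 0.4 tilt [ 0.01  -0.006 -1.   ] F [-0.4  0.   0.2] w 48.8
  delta [0.1107 0.2469 0.1301] yaw -2.6
```

View pics/w8.png

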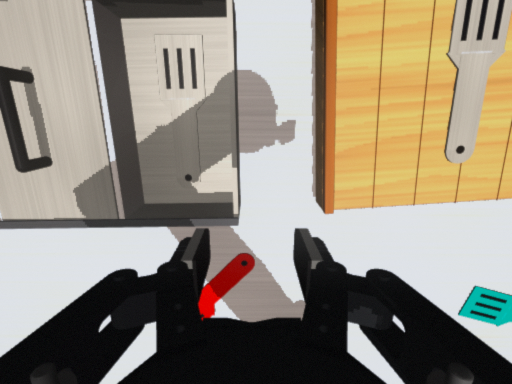

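Turner0 lies flat in the bin, hole at (188,178), handle to the front. The others have not moved. Next is turner1.

```bash
python3 -c "
from h import *
C=cam('wrist',dict(np.load('w8.npz')))
print(onz(C,[(188,178),(180,36),(156,36),(203,36)],9).round(1).tolist(),onz(C,[(125,20),(228,20),(140,203),(233,203)],6).round(1).tolist())
go(627,-112,85,3)"
```

```text
[[492.0, 226.0, 9.0], [673.6, 225.0, 9.0], [673.4, 254.9, 9.0], [673.8, 196.3, 9.0]] [[691.7, 292.5, 6.0], [692.4, 165.0, 6.0], [453.1, 300.1, 6.0], [453.5, 162.3, 6.0]]
t 14.8 pos [506.4 136.8 237.6] toolx ang 0.4 tilt [ 0.01  -0.006 -1.   ] F [-0.4  0.   0.2] w 48.8
  delta [0.1174 0.2488 0.1551] yaw -2.6
```

Emit:
{"fn": "send_rows", "kwargs": {"translation": [[0.01,0.03,0],[0.03,0.07,0],[0.05,0.11,0],[0.07,0.15,0],[0.09,0.19,0.03],[0.117,0.23,0.07],[0.118,0.249,0.11],[0.118,0.249,0.145],[0.118,0.249,0.16],[0.118,0.249,0.17],[0.118,0.249,0.173],[0.118,0.249,0.173]], "yaw": [0,-1,-2,-2.6,-2.6,-2.6,-2.6,-2.6,-2.6,-2.6,-2.6,-2.6], "fingers": [255,255,255,255,255,255,255,255,255,255,255,255]}}

```text
clock: 16.0
position: [628.3, -111.5, 67.3]
ee_rot: [1.0, 0.027, 0.005, 0.003]
contact_force: [0.1, 0.4, 0.4]
gripper_width: -0.4
```

```bash
python3 -c "
from h import *
go(627,-112,61,3)
cv2.imwrite('pics/w9.png',get_image('wrist'))"
```

```text
t 16.0 pos [ 628.3 -111.5   67.3] toolx ang 3.08 tilt [ 0.01  -0.006 -1.   ] F [0.1 0.4 0.4] w -0.4
  delta [-0.0014  0.0004  0.0063] yaw 0.08
```

View pics/w9.png

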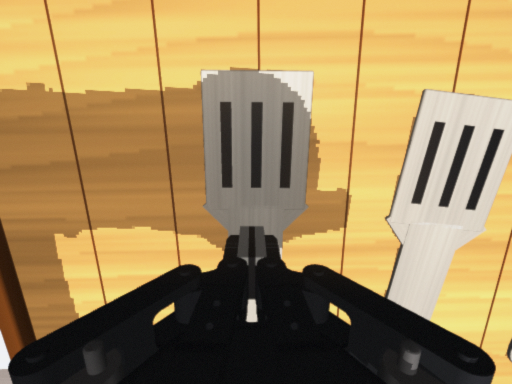

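The fingers are centred over turner1's neck (256,215). Pressing down.

Emit:
{"fn": "send_rows", "kwargs": {"translation": [[0,0,0.004],[0,0,0.008],[0,0,0.01],[0,0,0.011],[0,0,0.0115]], "yaw": [0,0,0,0,0], "fingers": [255,255,255,255,255]}}

```text
clock: 16.55
position: [628.9, -111.6, 58.2]
ee_rot: [1.0, 0.027, 0.006, 0.003]
contact_force: [-3.8, 2.6, 8.8]
gripper_width: 0.1
```

Emit:
{"fn": "send_rows", "kwargs": {"translation": [[-0.004,0,0.002],[-0.015,0,0.002],[-0.03,0,0.002],[-0.045,0,0.002],[-0.06,0,0.002],[-0.075,0,0.002],[-0.09,0,0.002],[-0.103,0,0.002],[-0.112,0,0.002],[-0.116,0,0.002],[-0.116,0,0.002]], "yaw": [0,0,0,0,0,0,0,0,0,0,0], "fingers": [255,255,255,255,255,255,255,255,255,255,255]}}

```text
clock: 17.65
position: [516.6, -117.9, 58.1]
ee_rot: [1.0, 0.028, 0.011, 0.004]
contact_force: [2.3, 1.6, 12.2]
gripper_width: -0.0
```

Emit:
{"fn": "send_rows", "kwargs": {"translation": [[0,0,-0.02],[0,0,-0.06],[-0.04,0,-0.1],[-0.08,0,-0.14],[-0.11,0,-0.16],[-0.11,0,-0.16],[-0.11,0,-0.16],[-0.11,0,-0.16]], "yaw": [0,0,0,0,0,0,0,0], "fingers": [255,255,200,150,110,100,100,100]}}

```text
clock: 18.45
position: [403.0, -123.0, 214.9]
ee_rot: [1.0, 0.028, 0.01, 0.004]
contact_force: [1.0, 0.0, -1.2]
gripper_width: 51.9
```

```bash
python3 -c "
from h import *
st=read_state();np.savez('w10.npz',**st)
cv2.imwrite('pics/w10.png',get_image('wrist'))
go(440,-120,100,3)"
```

```text
t 18.5 pos [ 403.2 -123.   214.5] toolx ang 3.21 tilt [ 0.019 -0.007 -1.   ] F [ 0.3 -0.3 -0.6] w 51.9
  delta [ 0.0347 -0.0019  0.1152] yaw 0.21
```

View pics/w10.png

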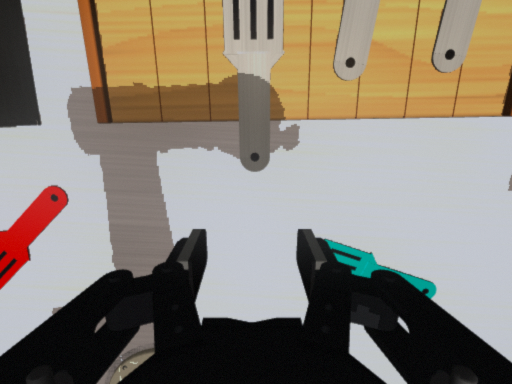

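```bash
python3 -c "
from h import *
st=dict(np.load('w10.npz'))
hnd(st,(254,171),(241,75),(271,75))
print(onz(cam('wrist',st),[(200,121),(400,119)],55))
g=cv2.imread('pics/w10.png').max(2)
for r in (100,145): print(r,g[r,230:280].tolist())
go(440,-121,45.5,3.5)
"
```

```text
end [ 415.2 -126. ] ang 2.13 grasp@-65 [ 450.2 -124.7] origin [ 515.1 -122.3]
[[ 467.19867984  -63.57202533   55.        ]
 [ 481.45460177 -283.70803575   55.        ]]
100 [130, 129, 130, 130, 130, 129, 131, 129, 117, 106, 107, 109, 107, 106, 109, 110, 109, 110, 111, 111, 110, 111, 111, 110, 112, 112, 111, 113, 111, 112, 112, 111, 110, 111, 113, 110, 109, 108, 110, 113, 127, 132, 133, 132, 132, 132, 130, 132, 135, 146]
145 [131, 131, 131, 131, 132, 131, 132, 131, 129, 115, 105, 106, 105, 104, 106, 103, 104, 106, 102, 106, 107, 107, 107, 107, 105, 107, 106, 107, 108, 107, 106, 105, 106, 104, 105, 103, 103, 105, 107, 111, 132, 132, 133, 133, 135, 134, 134, 133, 134, 137]
t 18.5 pos [ 403.2 -123.   214.5] toolx ang 3.21 tilt [ 0.019 -0.007 -1.   ] F [ 0.3 -0.3 -0.6] w 51.9
  delta [ 0.0336 -0.0013  0.1697] yaw -0.29
```

```bash
python3 -c "
from h import *
go(440,-124.5,45.5,3.2)
"
```

```text
t 18.5 pos [ 403.2 -123.   214.5] toolx ang 3.21 tilt [ 0.019 -0.007 -1.   ] F [ 0.3 -0.3 -0.6] w 51.9
  delta [0.0335 0.0022 0.1697] yaw 0.01
```

Emit:
{"fn": "send_rows", "kwargs": {"translation": [[0.034,0.002,0.04],[0.034,0.002,0.08],[0.034,0.002,0.12],[0.034,0.002,0.15],[0.034,0.002,0.165],[0.034,0.002,0.17],[0.034,0.002,0.17],[0.034,0.002,0.17],[0.034,0.002,0.17],[0.034,0.002,0.17],[0.034,0.002,0.17],[0.034,0.002,0.17]], "yaw": [0,0,0,0,0,0,0,0,0,0,0,0], "fingers": [100,100,100,100,100,100,100,255,255,255,255,255]}}

```text
clock: 19.7
position: [441.3, -124.2, 46.0]
ee_rot: [1.0, 0.028, 0.011, 0.004]
contact_force: [-0.0, 1.2, 3.0]
gripper_width: 31.9
```

Emit:
{"fn": "send_rows", "kwargs": {"translation": [[0,0,-0.01],[0,0,-0.03],[0,0,-0.06],[0,0,-0.09],[0,0,-0.12],[0,0,-0.14],[0,0,-0.14],[0,0,-0.14]], "yaw": [0,0,0,0,0,0,0,0], "fingers": [255,255,255,255,255,255,255,255]}}

```text
clock: 20.5
position: [437.2, -123.1, 185.6]
ee_rot: [1.0, 0.028, 0.01, 0.003]
contact_force: [-0.9, 0.2, -3.1]
gripper_width: 31.7
```

```bash
python3 -c "
from h import *
go(512,227,185,1)
st=read_state();np.savez('w11.npz',**st)
cv2.imwrite('pics/w11.png',get_image('wrist'))"
```

```text
t 20.5 pos [ 437.2 -123.1  185.6] toolx ang 3.2 tilt [ 0.02  -0.006 -1.   ] F [-0.9  0.2 -3.1] w 31.7
  delta [ 0.0941 -0.3454  0.    ] yaw 2.2
```

View pics/w11.png

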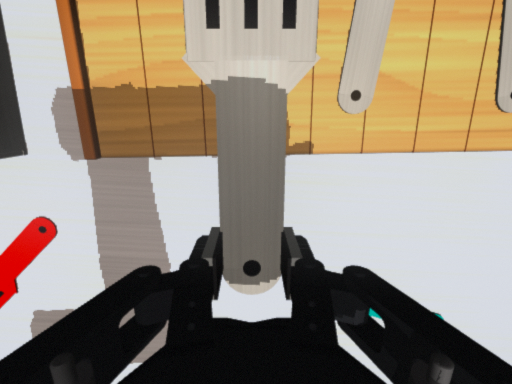

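Emit:
{"fn": "send_rows", "kwargs": {"translation": [[0.01,-0.03,0],[0.02,-0.07,0],[0.03,-0.115,0],[0.04,-0.16,0],[0.05,-0.205,0],[0.06,-0.25,0],[0.07,-0.295,0],[0.08,-0.33,0],[0.082,-0.345,0],[0.082,-0.345,0],[0.082,-0.345,0],[0.082,-0.345,0]], "yaw": [0,1,2,2.2,2.2,2.2,2.2,2.2,2.2,2.2,2.2,2.2], "fingers": [255,255,255,255,255,255,255,255,255,255,255,255]}}

```text
clock: 21.75
position: [498.9, 224.4, 183.2]
ee_rot: [1.0, 0.008, 0.008, 0.004]
contact_force: [0.4, 0.0, -1.0]
gripper_width: 31.9
```

```bash
python3 -c "
from h import *
go(501,226,12,1)
cv2.imwrite('pics/w12.png',get_image('wrist'))"
```

```text
t 21.75 pos [498.9 224.4 183.2] toolx ang 0.92 tilt [ 0.017 -0.007 -1.   ] F [ 0.4  0.  -1. ] w 31.9
  delta [-0.0008 -0.0029  0.1712] yaw -0.08
```

View pics/w12.png

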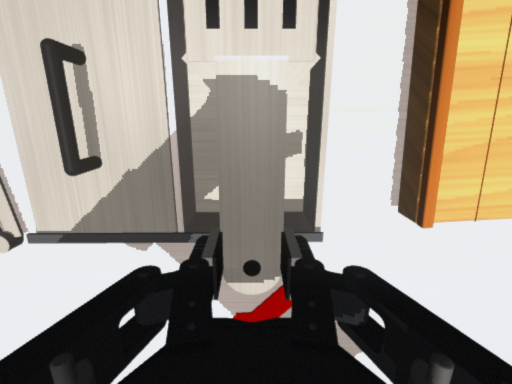

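Emit:
{"fn": "send_rows", "kwargs": {"translation": [[0,-0.003,0.03],[0,-0.003,0.07],[0,-0.003,0.11],[0,-0.003,0.14],[0,-0.003,0.16],[0,-0.003,0.17],[0,-0.003,0.172],[0,-0.003,0.172],[0,-0.003,0.172]], "yaw": [0,0,0,0,0,0,0,0,0], "fingers": [255,255,255,255,255,255,255,255,255]}}

```text
clock: 22.7
position: [503.0, 226.8, 12.9]
ee_rot: [1.0, 0.008, 0.01, 0.003]
contact_force: [-0.7, -0.4, -0.8]
gripper_width: 31.8
```

Emit:
{"fn": "send_rows", "kwargs": {"translation": [[0,0,0],[0,0,0],[0,0,0],[0,0,-0.02],[0,0,-0.06],[0,0,-0.1],[0,0,-0.14],[0,0,-0.18],[0,0.05,-0.22],[0,0.09,-0.23],[0,0.09,-0.23],[0,0.09,-0.23]], "yaw": [0,0,0,0,0,0,0,0,0,0,0,0], "fingers": [110,110,110,110,110,110,110,110,110,110,110,110]}}

```text
clock: 23.9
position: [499.9, 137.1, 244.4]
ee_rot: [1.0, 0.007, 0.011, 0.002]
contact_force: [0.2, 0.7, -0.9]
gripper_width: 48.3
```

```bash
python3 -c "
from h import *
st=read_state();np.savez('w13.npz',**st)
cv2.imwrite('pics/w13.png',get_image('wrist'))
t=get_image('top'); cv2.imwrite('pics/t13.png',t)
from seg import *
_,m,o=turners(t,(235,105,390,225),cam('top'))
for mu,u,a,b,k in o: print(mu.round(1),np.degrees(np.arctan2(u[1],u[0])).round(1),round(b-a),'h',(mu+a*u).round(1),'orig',(mu+(a+100)*u).round(1))
go(624,-222,68,-3.2)
"
```

```text
[ 632.7 -222.9] -3.2 200 h [ 519.1 -216.5] orig [ 619.  -222.1]
[ 640.9 -351.2] 12.2 200 h [ 529.3 -375.3] orig [ 627.  -354.2]
t 24.0 pos [499.6 138.2 242.9] toolx ang 0.91 tilt [ 0.019 -0.005 -1.   ] F [-0.3  0.4 -0.1] w 48.5
  delta [0.1153 0.3612 0.1791] yaw 4.11
```

View pics/w13.png

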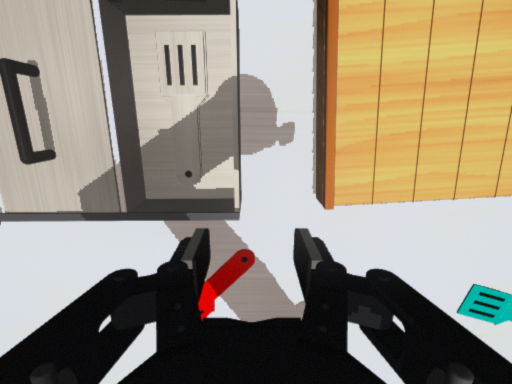

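Turner1 is stacked on turner0 with its hole at (188,174). Turner3 was knocked: it is now at origin (627,-354), angle 12°. Next is turner2.

Emit:
{"fn": "send_rows", "kwargs": {"translation": [[0.01,0.03,0],[0.02,0.07,0],[0.035,0.11,0],[0.05,0.155,0],[0.07,0.2,0],[0.09,0.245,0.03],[0.11,0.29,0.06],[0.115,0.33,0.1],[0.115,0.361,0.14],[0.115,0.361,0.17],[0.115,0.361,0.178],[0.115,0.361,0.178]], "yaw": [0,1,2,4.1,4.1,4.1,4.1,4.1,4.1,4.1,4.1,4.1], "fingers": [255,255,255,255,255,255,255,255,255,255,255,255]}}

```text
clock: 25.2
position: [622.7, -220.9, 66.0]
ee_rot: [1.0, -0.027, 0.007, 0.002]
contact_force: [0.1, -0.1, 0.2]
gripper_width: 0.3
```

```bash
python3 -c "
from h import *
go(625,-222,58,-3.2)
cv2.imwrite('pics/w14.png',get_image('wrist'))"
```

```text
t 25.2 pos [ 622.7 -220.9   66. ] toolx ang -3.14 tilt [ 0.013 -0.005 -1.   ] F [ 0.1 -0.1  0.2] w 0.3
  delta [0.0023 0.0009 0.0081] yaw 0.06
```

View pics/w14.png

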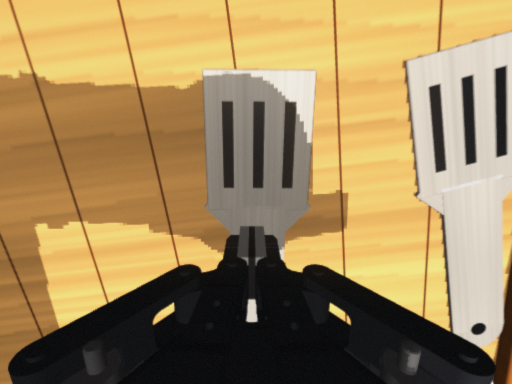

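Emit:
{"fn": "send_rows", "kwargs": {"translation": [[0,0,0.006],[0,0,0.009],[0,0,0.0102],[-0.008,0,0.0102],[-0.024,0,0.01],[-0.04,0,0.0098],[-0.056,0,0.0096],[-0.072,0,0.0094],[-0.087,0,0.0092],[-0.098,0,0.009],[-0.1,0,0.009],[-0.1,0,-0.03]], "yaw": [0,0,0,0,0,0,0,0,0,0,0,0], "fingers": [255,255,255,255,255,255,255,255,255,255,255,255]}}

```text
clock: 26.45
position: [520.2, -214.6, 92.9]
ee_rot: [1.0, -0.027, 0.004, 0.002]
contact_force: [0.4, 0.1, -0.2]
gripper_width: 0.1
```

Emit:
{"fn": "send_rows", "kwargs": {"translation": [[0,0,-0.02],[-0.03,0,-0.06],[-0.07,0,-0.1],[-0.11,0,-0.12],[-0.11,0,-0.12],[-0.11,0,-0.12],[-0.11,0,-0.12]], "yaw": [0,0,0,0,0,0,0], "fingers": [255,200,150,110,100,100,100]}}

```text
clock: 27.15
position: [410.2, -208.2, 211.7]
ee_rot: [1.0, -0.027, 0.004, 0.002]
contact_force: [-0.7, -0.8, -1.0]
gripper_width: 52.0
```

```bash
python3 -c "
from h import *
st=read_state();np.savez('w15.npz',**st)
cv2.imwrite('pics/w15.png',get_image('wrist'))
go(440,-212,46,-3.2)"
```

```text
t 27.2 pos [ 410.2 -208.1  211.3] toolx ang -3.13 tilt [ 0.006 -0.003 -1.   ] F [ 0.5 -0.4 -0.2] w 51.9
  delta [0.029  0.0018 0.1655] yaw 0.07
```

View pics/w15.png

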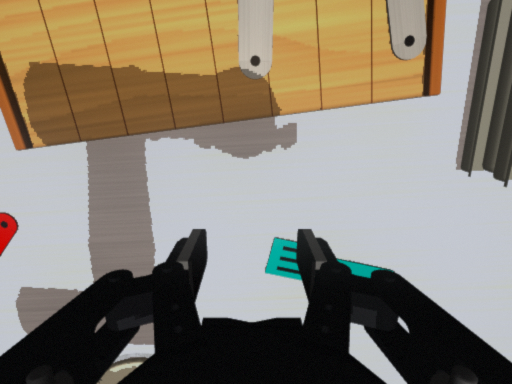

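Turner2's handle end is still inboard at (256,77), with the edge at y≈118: the press was too light and it slid over. Re-measuring.

```bash
python3 -c "
from h import *
st=dict(np.load('w15.npz'))
print(onz(cam('wrist',st),[(256,77),(408,59)],58))
from seg import *
t=get_image('top')
_,m,o=turners(t,(235,105,390,225),cam('top'))
for mu,u,a,b,k in o: print(mu.round(1),np.degrees(np.arctan2(u[1],u[0])).round(1),round(b-a),'h',(mu+a*u).round(1),'orig',(mu+(a+100)*u).round(1))
go(623,-221.5,64,-3.2)"
```

```text
[[ 519.12187413 -218.73728763   58.        ]
 [ 527.53880374 -373.64179212   58.        ]]
[ 528.6 -154.2] -43.0 365 h [410.6 -44.2] orig [ 483.7 -112.4]
[ 640.8 -351.3] 12.2 200 h [ 529.2 -375.3] orig [ 627.  -354.2]
t 27.25 pos [ 410.1 -208.1  211. ] toolx ang -3.13 tilt [ 0.005 -0.003 -1.   ] F [-0.2  0.2  0.7] w 51.9
  delta [0.2125 0.0013 0.1482] yaw 0.07
```

Emit:
{"fn": "send_rows", "kwargs": {"translation": [[0.04,0.001,0],[0.08,0.001,0],[0.125,0.001,0],[0.17,0.001,0.03],[0.205,0.001,0.07],[0.213,0.001,0.11],[0.213,0.001,0.14],[0.213,0.001,0.148],[0.213,0.001,0.148],[0.213,0.001,0.148]], "yaw": [0,0,0,0,0,0,0,0,0,0], "fingers": [255,255,255,255,255,255,255,255,255,255]}}

```text
clock: 28.25
position: [624.6, -221.5, 65.3]
ee_rot: [1.0, -0.027, 0.004, 0.002]
contact_force: [0.4, 1.0, 1.0]
gripper_width: 0.4
```

Emit:
{"fn": "send_rows", "kwargs": {"translation": [[0,0,0.003],[0,0,0.006],[0,0,0.007],[0,0,0.008],[0,0,0.0085]], "yaw": [0,0,0,0,0], "fingers": [255,255,255,255,255]}}

```text
clock: 28.75
position: [624.6, -221.5, 58.1]
ee_rot: [1.0, -0.027, 0.004, 0.002]
contact_force: [-2.0, 1.8, 6.8]
gripper_width: -0.4
```

Emit:
{"fn": "send_rows", "kwargs": {"translation": [[0,0,0.0022],[-0.005,0,0.0022],[-0.015,0,0.0022],[-0.03,0,0.0022],[-0.045,0,0.0022],[-0.06,0,0.0022],[-0.075,0,0.0022],[-0.088,0,0.0022],[-0.097,0,0.0022],[-0.1,0,0.0022],[-0.1,0,0.0022]], "yaw": [0,0,0,0,0,0,0,0,0,0,0], "fingers": [255,255,255,255,255,255,255,255,255,255,255]}}

```text
clock: 29.85
position: [527.5, -216.8, 58.1]
ee_rot: [1.0, -0.026, 0.008, 0.003]
contact_force: [1.3, 1.6, 9.7]
gripper_width: -0.1
```

Emit:
{"fn": "send_rows", "kwargs": {"translation": [[0,0,-0.02],[0,0,-0.06],[-0.04,0,-0.1],[-0.08,0,-0.14],[-0.11,0,-0.16],[-0.11,0,-0.16],[-0.11,0,-0.16],[-0.11,0,-0.16]], "yaw": [0,0,0,0,0,0,0,0], "fingers": [255,255,200,150,110,100,100,100]}}

```text
clock: 30.65
position: [415.0, -209.9, 215.4]
ee_rot: [1.0, -0.026, 0.007, 0.003]
contact_force: [0.2, -0.3, -0.3]
gripper_width: 51.8
```

```bash
python3 -c "
from h import *
st=read_state();np.savez('w16.npz',**st)
cv2.imwrite('pics/w16.png',get_image('wrist'))
go(447,-212,46,-3.2)"
```

```text
t 30.7 pos [ 415.2 -209.9  215.1] toolx ang -2.99 tilt [ 0.013 -0.006 -1.   ] F [ 0.5  0.5 -0.7] w 51.8
  delta [ 0.0297 -0.0005  0.1695] yaw 0.21
```

View pics/w16.png

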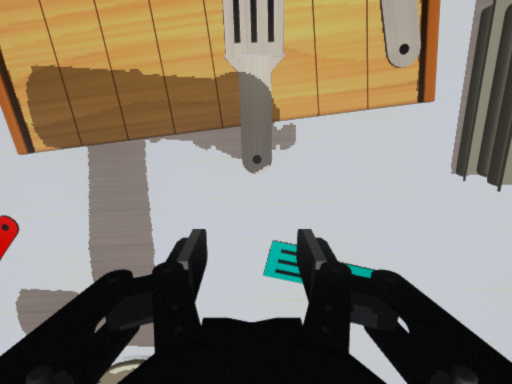

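```bash
python3 -c "
from h import *
st=dict(np.load('w16.npz'))
e,u=hnd(st,(257,173),(240,75),(271,75))
C=cam('wrist',st);print(onz(C,[(255,150)],58),onz(C,[(100,143),(400,106)],55))
go(449,-213.5,46,-3)"
```

```text
end [ 423.2 -217. ] ang -1.86 grasp@-65 [ 458.2 -218.1] origin [ 523.2 -220.2]
[[ 449.63567227 -215.96901304   58.        ]] [[ 466.45672544  -42.53819029   55.        ]
 [ 488.42476799 -376.10681207   55.        ]]
t 30.7 pos [ 415.2 -209.9  215.1] toolx ang -2.99 tilt [ 0.013 -0.006 -1.   ] F [ 0.5  0.5 -0.7] w 51.8
  delta [0.0317 0.0009 0.1695] yaw 0.01
```

Emit:
{"fn": "send_rows", "kwargs": {"translation": [[0.032,0.002,0.04],[0.032,0.002,0.08],[0.032,0.002,0.12],[0.032,0.002,0.15],[0.032,0.002,0.165],[0.032,0.002,0.17],[0.032,0.002,0.17],[0.032,0.002,0.17],[0.032,0.002,0.17],[0.032,0.002,0.17],[0.032,0.002,0.17],[0.032,0.002,0.17]], "yaw": [0,0,0,0,0,0,0,0,0,0,0,0], "fingers": [100,100,100,100,100,100,100,255,255,255,255,255]}}

```text
clock: 31.9
position: [450.0, -214.7, 46.4]
ee_rot: [1.0, -0.026, 0.008, 0.003]
contact_force: [0.7, 1.3, 2.1]
gripper_width: 31.5
```

Emit:
{"fn": "send_rows", "kwargs": {"translation": [[0,0,-0.01],[0,0,-0.03],[0,0,-0.06],[0,0,-0.09],[0,0,-0.12],[0,0,-0.14],[0,0,-0.14],[0,0,-0.14]], "yaw": [0,0,0,0,0,0,0,0], "fingers": [255,255,255,255,255,255,255,255]}}

```text
clock: 32.7
position: [446.9, -213.5, 186.0]
ee_rot: [1.0, -0.026, 0.007, 0.002]
contact_force: [-0.0, -0.0, -2.0]
gripper_width: 31.7
```

```bash
python3 -c "
from h import *
go(500,226,185,1)
cv2.imwrite('pics/w17.png',get_image('wrist'))"
```

```text
t 32.7 pos [ 446.9 -213.5  186. ] toolx ang -3.01 tilt [ 0.014 -0.005 -1.   ] F [-0. -0. -2.] w 31.7
  delta [ 0.0299 -0.4417 -0.0006] yaw -4.01
```

View pics/w17.png

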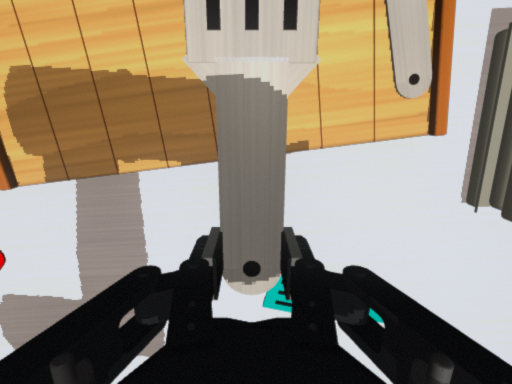

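Gripped the same way as the others. Carrying it to the bin.

Emit:
{"fn": "send_rows", "kwargs": {"translation": [[0.003,-0.03,0],[0.006,-0.07,0],[0.01,-0.115,0],[0.013,-0.16,0],[0.016,-0.205,0],[0.019,-0.25,0],[0.022,-0.295,0],[0.025,-0.34,0],[0.028,-0.385,0],[0.03,-0.42,0],[0.03,-0.442,0],[0.03,-0.442,0]], "yaw": [0,-1,-2,-3,-4,-4,-4,-4,-4,-4,-4,-4], "fingers": [255,255,255,255,255,255,255,255,255,255,255,255]}}

```text
clock: 33.95
position: [499.1, 228.5, 181.2]
ee_rot: [1.0, 0.01, 0.005, 0.004]
contact_force: [0.1, 0.2, -1.8]
gripper_width: 31.9
```

Emit:
{"fn": "send_rows", "kwargs": {"translation": [[0,0,0],[0,0,0]], "yaw": [0,0], "fingers": [255,255]}}

```text
clock: 34.15
position: [498.3, 227.5, 179.7]
ee_rot: [1.0, 0.01, 0.003, 0.005]
contact_force: [0.6, -0.8, -1.5]
gripper_width: 31.7
```

```bash
python3 -c "
from h import *
go(500,226,15,1)
cv2.imwrite('pics/w18.png',get_image('wrist'))"
```

```text
t 34.15 pos [498.3 227.5 179.7] toolx ang 1.13 tilt [ 0.007 -0.009 -1.   ] F [ 0.6 -0.8 -1.5] w 31.7
  delta [ 0.0006 -0.      0.1648] yaw 0.13
```

View pics/w18.png

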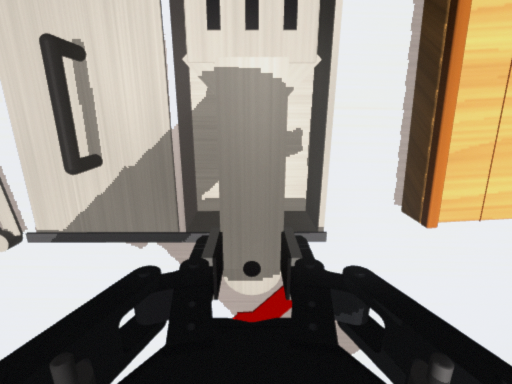

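Emit:
{"fn": "send_rows", "kwargs": {"translation": [[0,0,0.03],[0,0,0.07],[0,0,0.11],[0,0,0.14],[0,0,0.158],[0,0,0.165],[0,0,0.166],[0,0,0.166],[0,0,0.166]], "yaw": [0,0,0,0,0,0,0,0,0], "fingers": [255,255,255,255,255,255,255,255,255]}}

```text
clock: 35.1
position: [500.7, 226.4, 15.6]
ee_rot: [1.0, 0.01, 0.005, 0.003]
contact_force: [-0.5, 0.7, -1.2]
gripper_width: 31.9
```

Emit:
{"fn": "send_rows", "kwargs": {"translation": [[0,0,0],[0,0,0],[0,0,0],[0,0,-0.02],[0,0,-0.06],[0,0,-0.1],[0,0,-0.14],[0,0,-0.18],[0,0.05,-0.22],[0,0.09,-0.23],[0,0.09,-0.23],[0,0.09,-0.23]], "yaw": [0,0,0,0,0,0,0,0,0,0,0,0], "fingers": [110,110,110,110,110,110,110,110,110,110,110,110]}}

```text
clock: 36.3
position: [500.2, 137.1, 247.2]
ee_rot: [1.0, 0.009, 0.006, 0.003]
contact_force: [-0.5, 0.9, -1.4]
gripper_width: 48.7
```

```bash
python3 -c "
from h import *
st=read_state();np.savez('w19.npz',**st)
cv2.imwrite('pics/w19.png',get_image('wrist'))
t=get_image('top'); cv2.imwrite('pics/t19.png',t)
from seg import *
_,m,o=turners(t,(235,105,390,225),cam('top'))
for mu,u,a,b,k in o: print(mu.round(1),np.degrees(np.arctan2(u[1],u[0])).round(1),round(b-a),'h',(mu+a*u).round(1),'orig',(mu+(a+100)*u).round(1))
go(631,-352,68,12)
"
```

```text
[ 640.7 -351.2] 12.2 199 h [ 529.2 -375.2] orig [ 627.  -354.2]
t 36.4 pos [499.9 138.2 245.8] toolx ang 1.11 tilt [ 0.009 -0.007 -1.   ] F [-0.4 -0.7  0.6] w 48.5
  delta [0.12   0.4914 0.1823] yaw -10.89
```

View pics/w19.png

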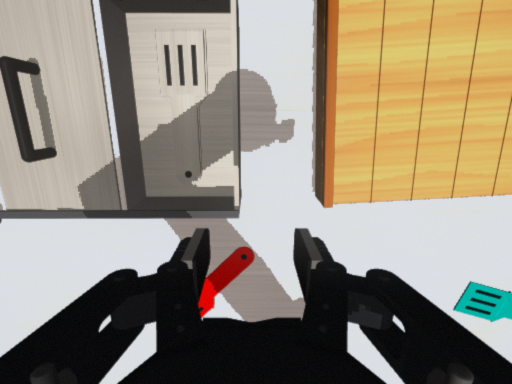

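Three are stacked flat in the bin. Turner3 stays at (627,-354), 12°, next to the side rim, so I will draw it straight to -x and a little to +y, away from the rim and the boxes.

Emit:
{"fn": "send_rows", "kwargs": {"translation": [[0.01,0.03,0],[0.02,0.07,0],[0.03,0.115,0],[0.04,0.16,0],[0.05,0.205,0],[0.06,0.25,0],[0.075,0.295,0],[0.09,0.34,0],[0.105,0.385,0],[0.115,0.43,0],[0.12,0.47,0.02],[0.12,0.491,0.05]], "yaw": [0,-1,-2,-3,-4,-5,-6,-7,-8,-9,-10,-10.9], "fingers": [255,255,255,255,255,255,255,255,255,255,255,255]}}

```text
clock: 37.6
position: [631.7, -353.1, 199.1]
ee_rot: [0.994, 0.105, 0.005, 0.005]
contact_force: [0.5, 0.5, -0.2]
gripper_width: 0.0
```

Emit:
{"fn": "send_rows", "kwargs": {"translation": [[0,0,0],[0,0,0]], "yaw": [0,0], "fingers": [255,255]}}

```text
clock: 37.8
position: [631.8, -352.6, 196.3]
ee_rot: [0.994, 0.105, 0.003, 0.004]
contact_force: [0.6, 1.3, 1.2]
gripper_width: -0.1
```

```bash
python3 -c "
from h import *
go(632,-353,66,12)
st=read_state();np.savez('w20.npz',**st)
cv2.imwrite('pics/w20.png',get_image('wrist'))"
```

```text
t 37.8 pos [ 631.8 -352.6  196.3] toolx ang 12.03 tilt [ 0.007 -0.007 -1.   ] F [0.6 1.3 1.2] w -0.1
  delta [-0.0005 -0.0007  0.1303] yaw 0.03
```

View pics/w20.png

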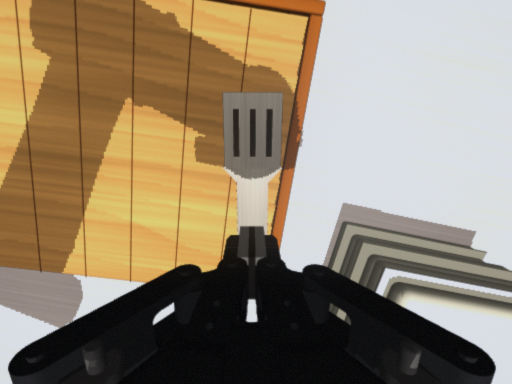

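```bash
python3 -c "
from h import *
C=cam('wrist',dict(np.load('w20.npz')))
print(onz(C,[(345,204)],0).round(0),onz(C,[(349,222)],50).round(0),onz(C,[(372,245)],100).round(0),onz(C,[(390,285)],150).round(0))
print(onz(C,[(316,15),(285,190),(277,230)],67).round(0), onz(C,[(322,8)],67).round(0))
T=cam('top'); print(onz(T,[(411,172),(412,229),(398,172),(399,229)],150).round(0).tolist(),onz(T,[(398,172),(399,229)],0).round(0).tolist())
"
```

```text
[[ 615. -486.    0.]] [[ 608. -476.   50.]] [[ 605. -482.  100.]] [[ 594. -478.  150.]]
[[ 798. -377.   67.]
 [ 634. -389.   67.]
 [ 588. -392.   67.]] [[ 804. -381.   67.]]
[[590.0, -491.0, 150.0], [392.0, -485.0, 150.0], [591.0, -446.0, 150.0], [393.0, -441.0, 150.0]] [[616.0, -490.0, 0.0], [399.0, -484.0, 0.0]]
```

Emit:
{"fn": "send_rows", "kwargs": {"translation": [[0,0,0.04],[0,0,0.08],[0,0,0.11],[0,0,0.125],[0,0,0.13],[0,0,0.13],[0,0,0.13]], "yaw": [0,0,0,0,0,0,0], "fingers": [255,255,255,255,255,255,255]}}

```text
clock: 38.55
position: [635.3, -353.6, 71.1]
ee_rot: [0.994, 0.106, 0.006, 0.006]
contact_force: [-0.0, -0.3, 0.2]
gripper_width: -0.2
```

```bash
python3 -c "
from h import *
go(632,-353,56.5,12)
cv2.imwrite('pics/w21.png',get_image('wrist'))"
```

```text
t 38.55 pos [ 635.3 -353.6   71.1] toolx ang 12.14 tilt [ 0.014 -0.01  -1.   ] F [-0.  -0.3  0.2] w -0.2
  delta [-0.0033 -0.0014  0.0145] yaw 0.14
```

View pics/w21.png

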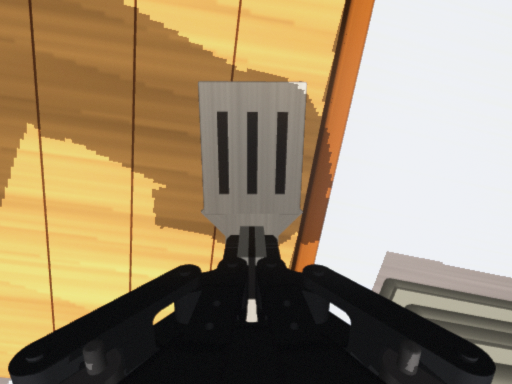

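Emit:
{"fn": "send_rows", "kwargs": {"translation": [[-0.002,0,0.005],[-0.002,0,0.01],[-0.002,0,0.013],[-0.002,0,0.0145],[-0.002,0,0.015],[-0.002,0,0.015]], "yaw": [0,0,0,0,0,0], "fingers": [255,255,255,255,255,255]}}

```text
clock: 39.2
position: [633.3, -354.4, 58.2]
ee_rot: [0.994, 0.106, 0.006, 0.006]
contact_force: [-3.0, 2.3, 8.0]
gripper_width: -0.0
```

```bash
python3 -c "
from h import *
go(540,-343,56.5,12)"
```

```text
t 39.2 pos [ 633.3 -354.4   58.2] toolx ang 12.16 tilt [ 0.013 -0.011 -1.   ] F [-3.   2.3  8. ] w -0.0
  delta [-0.0888 -0.0308  0.0003] yaw 0.16
```

Emit:
{"fn": "send_rows", "kwargs": {"translation": [[0,0,0.0022],[-0.005,-0.002,0.0022],[-0.014,-0.005,0.0022],[-0.028,-0.01,0.002],[-0.042,-0.015,0.0018],[-0.056,-0.02,0.0016],[-0.07,-0.025,0.0015],[-0.084,-0.03,0.0014],[-0.093,-0.033,0.0013],[-0.096,-0.034,0.0013],[-0.096,-0.034,0.0013]], "yaw": [0,0,0,0,0,0,0,0,0,0,0], "fingers": [255,255,255,255,255,255,255,255,255,255,255]}}

```text
clock: 40.3
position: [534.3, -342.5, 58.2]
ee_rot: [0.994, 0.106, 0.009, 0.008]
contact_force: [1.9, -0.3, 8.2]
gripper_width: -0.4
```

Emit:
{"fn": "send_rows", "kwargs": {"translation": [[0,0,-0.02],[0,0,-0.06],[-0.04,0,-0.1],[-0.08,0,-0.14],[-0.11,0,-0.16],[-0.11,0,-0.16],[-0.11,0,-0.16],[-0.11,0,-0.16]], "yaw": [0,0,0,0,0,0,0,0], "fingers": [255,255,200,150,110,100,100,100]}}

```text
clock: 41.1
position: [423.4, -363.1, 215.1]
ee_rot: [0.994, 0.106, 0.008, 0.007]
contact_force: [0.3, -0.6, 0.0]
gripper_width: 51.8
```

```bash
python3 -c "
from h import *
st=read_state();np.savez('w22.npz',**st)
cv2.imwrite('pics/w22.png',get_image('wrist'))
go(447,-365,46,12)"
```

```text
t 41.15 pos [ 423.6 -363.   214.8] toolx ang 12.24 tilt [ 0.017 -0.013 -1.   ] F [-0.2 -0.1 -0.3] w 51.7
  delta [0.0201 0.0042 0.1691] yaw 0.24
```

View pics/w22.png

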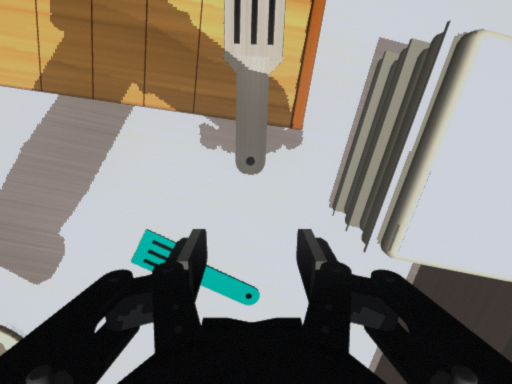

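```bash
python3 -c "
from h import *
st=dict(np.load('w22.npz'))
e,u=hnd(st,(250,174),(237,75),(271,75))
C=cam('wrist',st);print(onz(C,[(251,150)],58),onz(C,[(100,109),(300,129)],55))
g=cv2.imread('pics/w22.png').max(2); print(g[150,225:280].tolist())
go(458,-361,46,12)"
```

```text
end [ 431.  -362.1] ang 9.8 grasp@-65 [ 465.5 -356.2] origin [ 529.6 -345.1]
[[ 458.12870928 -357.47207777   58.        ]] [[ 466.8275147  -189.03064069   55.        ]
 [ 491.91441365 -406.0444317    55.        ]]
[158, 154, 142, 139, 140, 139, 142, 140, 142, 138, 129, 114, 113, 113, 111, 110, 113, 113, 115, 110, 112, 115, 112, 113, 114, 113, 112, 113, 114, 113, 114, 112, 111, 112, 110, 110, 110, 109, 110, 112, 118, 135, 136, 136, 136, 137, 138, 139, 141, 139, 154, 199, 205, 206, 207]
t 41.15 pos [ 423.6 -363.   214.8] toolx ang 12.24 tilt [ 0.017 -0.013 -1.   ] F [-0.2 -0.1 -0.3] w 51.7
  delta [0.0317 0.0026 0.1693] yaw 0.24
```

Emit:
{"fn": "send_rows", "kwargs": {"translation": [[0.032,-0.001,0.04],[0.032,-0.001,0.08],[0.032,-0.001,0.12],[0.032,-0.001,0.15],[0.032,-0.001,0.165],[0.032,-0.001,0.17],[0.032,-0.001,0.17],[0.032,-0.001,0.17],[0.032,-0.001,0.17],[0.032,-0.001,0.17],[0.032,-0.001,0.17],[0.032,-0.001,0.17]], "yaw": [0,0,0,0,0,0,0,0,0,0,0,0], "fingers": [100,100,100,100,100,100,100,255,255,255,255,255]}}

```text
clock: 42.35
position: [458.4, -357.7, 46.3]
ee_rot: [0.994, 0.107, 0.009, 0.008]
contact_force: [0.3, 0.8, 3.2]
gripper_width: 31.6
```

Emit:
{"fn": "send_rows", "kwargs": {"translation": [[0,0,-0.01],[0,0,-0.03],[0,0,-0.06],[0,0,-0.09],[0,0,-0.12],[0,0,-0.14],[0,0,-0.14],[0,0,-0.14]], "yaw": [0,0,0,0,0,0,0,0], "fingers": [255,255,255,255,255,255,255,255]}}

```text
clock: 43.15
position: [454.8, -355.2, 185.6]
ee_rot: [0.994, 0.106, 0.008, 0.007]
contact_force: [-0.5, 0.1, -2.2]
gripper_width: 31.8
```

```bash
python3 -c "
from h import *
go(500,226,185,1)
cv2.imwrite('pics/w23.png',get_image('wrist'))"
```

```text
t 43.15 pos [ 454.8 -355.2  185.6] toolx ang 12.22 tilt [ 0.018 -0.012 -1.   ] F [-0.5  0.1 -2.2] w 31.8
  delta [ 0.1672 -0.5585 -0.0058] yaw 11.22
```

View pics/w23.png

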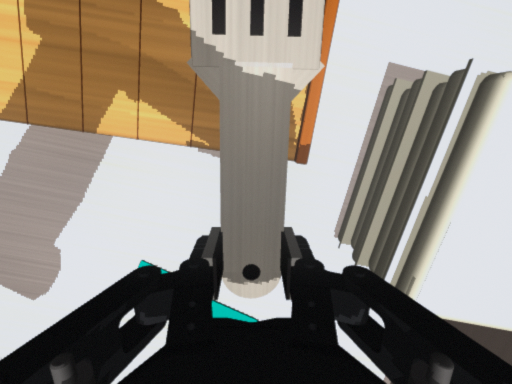

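Emit:
{"fn": "send_rows", "kwargs": {"translation": [[0.01,-0.03,-0.002],[0.022,-0.075,-0.002],[0.035,-0.12,-0.003],[0.05,-0.165,-0.003],[0.062,-0.21,-0.003],[0.075,-0.255,-0.004],[0.09,-0.3,-0.004],[0.105,-0.345,-0.004],[0.118,-0.39,-0.005],[0.13,-0.435,-0.005],[0.145,-0.48,-0.006],[0.155,-0.52,-0.006]], "yaw": [0,1,2,3,4,5,6,7,8,9,9.7,9.7], "fingers": [255,255,255,255,255,255,255,255,255,255,255,255]}}

```text
clock: 44.4
position: [494.9, 187.8, 183.1]
ee_rot: [1.0, 0.022, 0.007, 0.007]
contact_force: [1.8, -0.0, -2.7]
gripper_width: 31.6
```

```bash
python3 -c "
from h import *
go(500,226,185,2.5)"
```

```text
t 44.4 pos [494.9 187.8 183.1] toolx ang 2.55 tilt [ 0.014 -0.014 -1.   ] F [ 1.8 -0.  -2.7] w 31.6
  delta [ 0.0068 -0.0379 -0.0023] yaw 0.05
```

Emit:
{"fn": "send_rows", "kwargs": {"translation": [[0.003,-0.02,0],[0.006,-0.035,0],[0.007,-0.038,0],[0.007,-0.038,0],[0.007,-0.038,0],[0.007,-0.038,0]], "yaw": [0,0,0,0,0,0], "fingers": [255,255,255,255,255,255]}}

```text
clock: 45.0
position: [500.1, 224.8, 182.7]
ee_rot: [1.0, 0.021, 0.006, 0.007]
contact_force: [-0.8, -0.5, -1.4]
gripper_width: 31.6
```

```bash
python3 -c "
from h import *
go(500,226,18,2.5)
cv2.imwrite('pics/w24.png',get_image('wrist'))"
```

```text
t 45.0 pos [500.1 224.8 182.7] toolx ang 2.46 tilt [ 0.013 -0.014 -1.   ] F [-0.8 -0.5 -1.4] w 31.6
  delta [-0.0022 -0.0035  0.1647] yaw -0.04
```

View pics/w24.png

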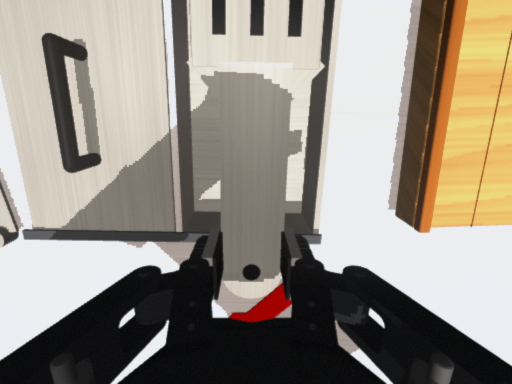

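Emit:
{"fn": "send_rows", "kwargs": {"translation": [[0,-0.003,0.03],[0,-0.003,0.07],[-0.001,-0.003,0.11],[-0.002,-0.003,0.14],[-0.002,-0.003,0.158],[-0.002,-0.003,0.165],[-0.002,-0.003,0.166],[-0.002,-0.003,0.166],[-0.002,-0.003,0.166]], "yaw": [0,0,0,0,0,0,0,0,0], "fingers": [255,255,255,255,255,255,255,255,255]}}

```text
clock: 45.95
position: [501.2, 226.2, 18.2]
ee_rot: [1.0, 0.021, 0.008, 0.006]
contact_force: [0.7, -0.0, -1.8]
gripper_width: 31.3
```

Emit:
{"fn": "send_rows", "kwargs": {"translation": [[0,0,0],[0,0,0],[0,0,0],[0,0,-0.02],[0,0,-0.06],[0,0,-0.1],[0,0,-0.14],[0,0,-0.18],[0,0.05,-0.22],[0,0.09,-0.23],[0,0.09,-0.23],[0,0.09,-0.23]], "yaw": [0,0,0,0,0,0,0,0,0,0,0,0], "fingers": [110,110,110,110,110,110,110,110,110,110,110,110]}}

```text
clock: 47.15
position: [501.5, 138.1, 250.3]
ee_rot: [1.0, 0.02, 0.009, 0.005]
contact_force: [-0.2, 0.5, 0.4]
gripper_width: 48.4
```

```bash
python3 -c "
from h import *
st=read_state();np.savez('w25.npz',**st)
w=get_image('wrist'); cv2.imwrite('pics/w25.png',cv2.resize(w,None,fx=1.5,fy=1.5))
t=get_image('top'); cv2.imwrite('pics/t25.png',cv2.resize(t[105:240,130:400],None,fx=2.9,fy=2.9))
C=cam('wrist',st)
go(571,373,92,1)
"
```

```text
t 47.25 pos [501.1 139.3 248.7] toolx ang 2.47 tilt [ 0.015 -0.012 -1.   ] F [-0.2 -0.1  0. ] w 48.8
  delta [ 0.0776 -0.2325  0.155 ] yaw 1.47
```

View pics/w25.png

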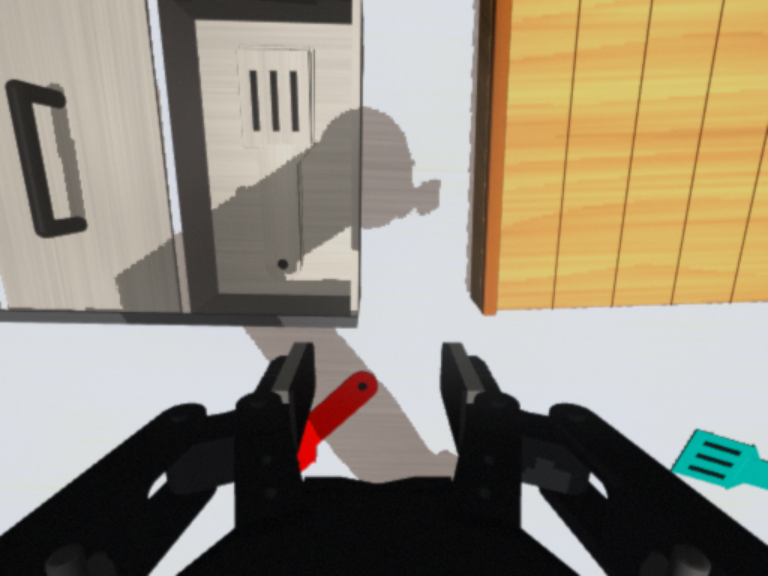

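View pics/t25.png

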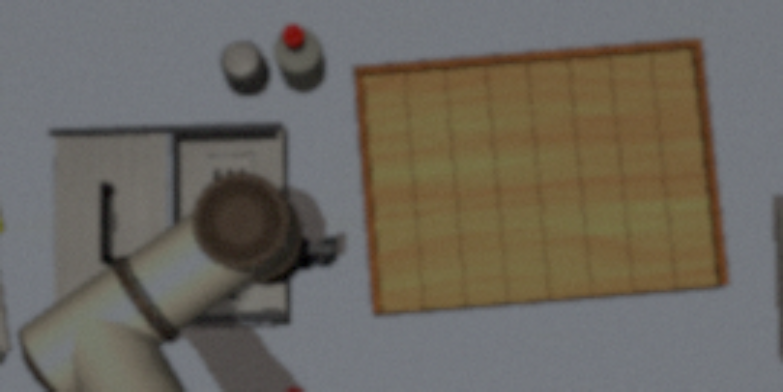

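All four are in the bin and the block is empty. Checking the top turner's pose and the bar before shutting the cover.

```bash
python3 -c "
from h import *
C=cam('wrist',dict(np.load('w25.npz')))
print(onz(C,np.array([(283,264),(238,48),(313,48)])/1.5,18).round(1).tolist())
print(onz(C,np.array([(15,92),(45,228)])/1.5,109).round(1).tolist())
go(571,371.5,150,1)"
```

```text
[[487.5, 225.7, 18.0], [670.3, 258.9, 18.0], [673.0, 196.5, 18.0]]
[[615.2, 375.6, 109.0], [527.7, 372.2, 109.0]]
t 47.25 pos [501.1 139.3 248.7] toolx ang 2.47 tilt [ 0.015 -0.012 -1.   ] F [-0.2 -0.1  0. ] w 48.8
  delta [ 0.0783 -0.2302  0.097 ] yaw 1.47
```

Emit:
{"fn": "send_rows", "kwargs": {"translation": [[0.02,-0.04,0],[0.04,-0.085,0],[0.055,-0.13,0],[0.07,-0.175,0],[0.078,-0.215,0.02],[0.078,-0.231,0.05],[0.078,-0.231,0.08],[0.078,-0.231,0.097],[0.078,-0.231,0.097],[0.078,-0.231,0.097]], "yaw": [0,1,1.5,1.5,1.5,1.5,1.5,1.5,1.5,1.5], "fingers": [0,0,0,0,0,0,0,0,0,0]}}

```text
clock: 48.25
position: [570.4, 373.0, 149.3]
ee_rot: [1.0, 0.009, 0.007, 0.007]
contact_force: [0.9, -0.6, 0.3]
gripper_width: 85.6
```

```bash
python3 -c "
from h import *
go(571,373,93,1)"
```

```text
t 48.25 pos [570.4 373.  149.3] toolx ang 1.05 tilt [ 0.014 -0.013 -1.   ] F [ 0.9 -0.6  0.3] w 85.6
  delta [-0.0002 -0.0007  0.0563] yaw 0.05
```

Emit:
{"fn": "send_rows", "kwargs": {"translation": [[0,-0.001,0.02],[0,-0.001,0.04],[0,-0.001,0.056],[0,-0.001,0.056],[0,-0.001,0.056],[0,-0.001,0.056],[0,-0.001,0.056],[0,-0.001,0.056],[0,-0.001,0.056],[0,-0.001,0.056]], "yaw": [0,0,0,0,0,0,0,0,0,0], "fingers": [0,0,0,0,255,255,255,255,255,255]}}

```text
clock: 49.25
position: [571.3, 372.2, 94.1]
ee_rot: [1.0, 0.009, 0.007, 0.008]
contact_force: [0.5, -3.2, 4.6]
gripper_width: 9.6
```

Emit:
{"fn": "send_rows", "kwargs": {"translation": [[0,0.015,0],[0.001,0.035,0],[0.001,0.055,0],[0.002,0.075,0],[0.002,0.095,0],[0.002,0.112,0],[0.003,0.127,0],[0.003,0.138,0],[0.003,0.145,0],[0.003,0.148,0],[0.003,0.148,0],[0.003,0.148,0]], "yaw": [0,0,0,0,0,0,0,0,0,0,0,0], "fingers": [255,255,255,255,255,255,255,255,255,255,255,255]}}

```text
clock: 50.45
position: [574.0, 227.0, 94.2]
ee_rot: [1.0, 0.009, 0.005, 0.005]
contact_force: [-11.3, 16.2, -7.2]
gripper_width: 9.9
```

Emit:
{"fn": "send_rows", "kwargs": {"translation": [[0,0,0],[0,0,0],[0,0,0],[0,0,0],[0,0,-0.03],[0,0,-0.07],[0,0,-0.11],[0,0,-0.15],[0,0,-0.17],[0,0,-0.17],[0,0,-0.17]], "yaw": [0,0,0,0,0,0,0,0,0,0,0], "fingers": [0,0,0,0,0,0,0,0,0,0,0]}}

```text
clock: 51.55
position: [572.3, 228.2, 264.3]
ee_rot: [1.0, 0.008, 0.005, 0.005]
contact_force: [0.1, -0.9, -0.5]
gripper_width: 85.1
```

```bash
python3 -c "
from h import *
st=read_state();np.savez('w26.npz',**st)
w=get_image('wrist'); cv2.imwrite('pics/w26.png',w)
s=get_image('scene'); cv2.imwrite('pics/s26.png',s)
go(480,60,262,1)
"
```

```text
t 51.65 pos [571.8 228.  262.6] toolx ang 0.98 tilt [ 0.007 -0.012 -1.   ] F [ 0.8 -0.4 -0.9] w 85.2
  delta [-0.0947  0.1664  0.0019] yaw -0.02
```

View pics/w26.png

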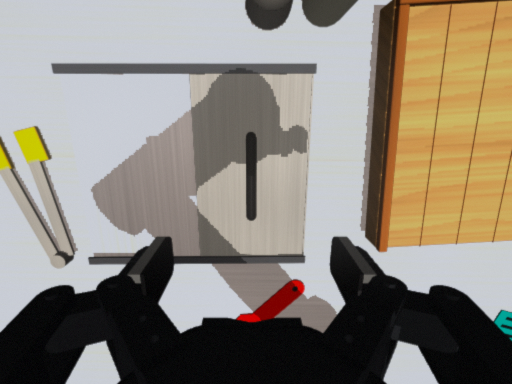

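View pics/s26.png

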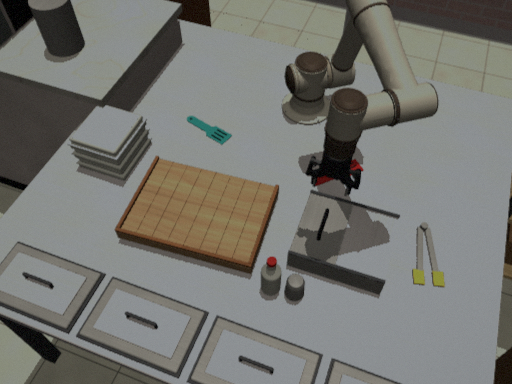

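The cover is shut: its right edge meets the end wall at px x≈305 with no gap, and the bar is at (251,176). Everything else is in place. One numeric check, then hand in.

```bash
python3 -c "
from h import *
C=cam('wrist',dict(np.load('w26.npz')))
print(onz(C,[(251,176)],109).round(1), onz(cam('wrist',dict(np.load('w1.npz'))),[(252.5,150)],109).round(1))
print(read_state()['contact_force'],read_state()['joint_vel'].round(3))
print(job_done())"
```

```text
[[577.3 227.7 109. ]] [[576.2 238.4 109. ]]
[ 0.77902835 -0.40958027 -0.88591104] [ 0.003  0.01  -0.003  0.003 -0.     0.001]
the job is handed in; nothing more can be done
None
```

All four steel turners are stacked flat in the bin with their handles to the front, and the cover is shut. I handed the job in at about 52 s. No verdict is reported.

I slid the cover back to its stop, then pressed each turner, drew its handle about 55 mm past the block's front edge, and gripped and lifted it there. I left the red and turquoise look-alikes alone.

- **Turners:** after the last release, the top turner measured about (573, 226) mm at its origin, which is the middle of the bin. All four looked flat.
- **Cover:** it travelled 145 mm until it met its stop at about 16 N. The bar measured y = 227.7 mm against about 228 mm expected, and no gap shows at the end wall.
- **Other objects:** the sauce bottle, shaker, tongs and boxes look unmoved in the last scene picture. I did not measure them.

Three things did not go to plan or disagreed:
- **Light press:** the first draw of turner2 was too light and slipped over it, so I repeated it with a checked press.
- **Knocked turner:** turner3 was knocked aside during the run, so I found it again in the top picture and drew it clear of the side rim.
- **Bar height:** two views that were close together put the bar at 96–98 mm. The scene and top views gave 109 mm, matching the text, so I used 109 mm.

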